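# Load the wash rack with pan lids and drain the sauce tubs

### The job

Get the clean-up ready for the dishwasher: swing the rack's hold-down bar all the way up, take every pan lid out of the draining stand and stand it on its long edge, upright, centred and fully down, in a slot of its own in the rack, then swing the bar all the way down over the lids. Also set both sauce tubs, still mouth down, flat on the sloped drainer deck inside its lips, at any time. Leave the cups, bottle and brush where they are.

Things in the scene. Friction and masses are not known exactly. Their poses are not given: they have to be found in the camera images.
- rack: Blue plastic wash-rack base, 200 x 226 mm and 10 mm thick, fixed to the bench, carrying ten steel wire loops in five pairs. Each pair is one slot: slots run along the rack's x, 16 mm clear width, 46 mm apart along the rack's y; the loops span x from -60 to +60 mm and their tops are 60 mm above the bench. Origin: centre of the underside; z up. Two 68 mm high hinge posts stand at x = +95 mm, y = +-119 mm.
- bar (a joint): Hinge angle of the rack's hold-down bar in rad. 0 = fully down (horizontal bar over the slots, its centre line 122 mm above the bench, 7 mm over the top of a seated lid); 1.25 = fully raised, tipped away over the rack's +x edge, its top 171 mm above the bench (carry lids over it with room to spare). The stiff hinge stays where it is left (about 4 N at the bar moves it). Hinge axis is along the rack's y.
- bar_grip (a point): Middle of the black round grip sleeve (16 mm diameter, 44 mm long, its axis along the rack's y) on the end of the hold-down bar that projects past the rack's -y side; it moves with the bar at 116 mm from the hinge axis. With the bar down it is 95 mm nearer the rack's -x side than the hinge and 67 mm above the hinge.
- bar_hinge (a point): Point on the hinge axis of the hold-down bar, beside bar_grip; fixed to the rack, 55 mm above the bench. Seen along the rack's y, raising the bar swings bar_grip up and towards the rack's +x.
- slot0 (a point): Centre of the floor of slot 0 of the rack, 10 mm above the bench; slot 0 is at the rack's -y end, slot 4 at its +y end. Axes as the rack's. A seated lid's origin lies here.
- slot1 (a point): Centre of the floor of slot 1 of the rack, 10 mm above the bench; slot 0 is at the rack's -y end, slot 4 at its +y end. Axes as the rack's. A seated lid's origin lies here.
- slot2 (a point): Centre of the floor of slot 2 of the rack, 10 mm above the bench; slot 0 is at the rack's -y end, slot 4 at its +y end. Axes as the rack's. A seated lid's origin lies here.
- slot3 (a point): Centre of the floor of slot 3 of the rack, 10 mm above the bench; slot 0 is at the rack's -y end, slot 4 at its +y end. Axes as the rack's. A seated lid's origin lies here.
- slot4 (a point): Centre of the floor of slot 4 of the rack, 10 mm above the bench; slot 0 is at the rack's -y end, slot 4 at its +y end. Axes as the rack's. A seated lid's origin lies here.
- lid0: Flat white plastic pan lid, a slab 170 x 10 x 100 mm, 0.12 to 0.21 kg. Origin: middle of the bottom long edge; x along the 170 mm, y through the 10 mm thickness, z towards the top long edge (100 mm up). At the start it leans in a pocket of the draining stand. Stand it with the same long edge (z up) in the slot. May be absent.
- lid1: Flat white plastic pan lid, a slab 170 x 10 x 100 mm, 0.12 to 0.21 kg. Origin: middle of the bottom long edge; x along the 170 mm, y through the 10 mm thickness, z towards the top long edge (100 mm up). At the start it leans in a pocket of the draining stand. Stand it with the same long edge (z up) in the slot. May be absent.
- lid2: Flat white plastic pan lid, a slab 170 x 10 x 100 mm, 0.12 to 0.21 kg. Origin: middle of the bottom long edge; x along the 170 mm, y through the 10 mm thickness, z towards the top long edge (100 mm up). At the start it leans in a pocket of the draining stand. Stand it with the same long edge (z up) in the slot. May be absent.
- lid3: Flat white plastic pan lid, a slab 170 x 10 x 100 mm, 0.12 to 0.21 kg. Origin: middle of the bottom long edge; x along the 170 mm, y through the 10 mm thickness, z towards the top long edge (100 mm up). At the start it leans in a pocket of the draining stand. Stand it with the same long edge (z up) in the slot. May be absent.
- stand: Grey plastic draining stand, base 150 x 262 mm, fixed; four pockets 60 mm apart along its y, each with a backrest plate on the -y side of the lid (60 mm up along the lid) and a 12 mm high front stop. Lids lean 0.31 rad from vertical, tops towards the stand's -y. Pull them out along their own z. Origin: centre of the underside.
- deck: Sloped steel drainer deck, flat inside area 120 x 220 mm with 12 mm high lips all round, fixed, tilted 0.35 rad: it rises towards its +x (away from the robot). Origin: centre of the upper surface, about 62 mm above the bench; x up the slope, y along the 220 mm, z square to the surface.
- tub0: Black plastic sauce tub, rectangular, 70 mm (x) x 46 mm (y) x 50 mm high, turned mouth down, 0.11 to 0.20 kg. Origin: centre of the open rim it stands on; z up to its flat bottom. Starts on the bench at the robot's right.
- tub1: Black plastic sauce tub, rectangular, 70 mm (x) x 46 mm (y) x 50 mm high, turned mouth down, 0.11 to 0.20 kg. Origin: centre of the open rim it stands on; z up to its flat bottom. Starts on the bench at the robot's right.
- cup_a: Lidded white portion cup, 60 mm across, 45 mm high; not part of the job. Origin: underside.
- cup_b: Lidded white portion cup, 60 mm across, 45 mm high; not part of the job. Origin: underside.
- cup_c: Lidded white portion cup, 60 mm across, 45 mm high; not part of the job. Origin: underside.
- spray: Clear bottle, 70 mm across, 130 mm high; not part of the job. Origin: underside.
- brush: Brush lying on the bench; not part of the job. Origin: underside.
There are look-alikes about, which are no part of the job. What is shaped like the lid2 but pink is not meant.

How it is judged:
By the outcome, as a careful person would: the job done as asked, in the order asked, and still so for the second after the job is handed in, with the robot touching nothing.
Of lid0, lid1, lid2, lid3 only 2 to 4 are there at a start; the rules pass over those that are not, and their reading is None.
At some moment in a run one of tub0, tub1 may be knocked a few centimetres aside while the robot is not near it.
It also fails if it takes over 210 s, if anything falls off the work surface, if the arm or the gripper's body presses on something with over 40 N, if the wrist force passes 120 N, or if a joint passes its speed limit or range.

### The arm

A 7-joint arm with a two-finger parallel gripper is mounted at the origin on the work surface. World frame = base frame: x ahead of the robot, y to its left, z up, the work surface at z = 0. Lengths are in m, angles in rad, forces in N, time in s.
With the tool pointing down it reaches from about 0.425 to 0.95 m from the base axis. Payload 16.7 kg.
Tool frame: the origin (TCP) lies at the very end of the fingers, on their centre line; the grasp point (between the pads) lies 19 mm behind it; x points along the fingers, y is the direction in which the jaws open and shut, and the axes are right-handed (so a half turn about x gives the same grasp; the last joint's range is limited). The gripper opens to 94 mm and grips with 3 to 60 N. Pads are 16 mm wide; open, the fingers measure 119 mm over their backs; the gripper's body (75 mm by 177 mm) begins 78 mm behind the grasp point.
Start: joints at [-1.377, 0.426, 0.074, 1.606, -0.034, 1.111, -0.067], TCP at [0.228, 0.635, 0.205] pointing down, gripper open.
Joint ranges: [-2.85, 2.85], [-0.5, 2.14], [-1.23, 1.37], [0.21, 2.46], [-1.02, 4.16], [0.16, 2.05], [-2.73, 2.73]. Speed limits (rad/s): [1.89, 1.89, 2.39, 2.39, 3.01, 3.01, 3.01].

### API

Orientations are given as a unit quaternion [x, y, z, w].
In Python, from plant import ctrl, optics, close_job gives the robot as it stands.
- The arm moves only by the tool jog_arm, never from a script. Its argument "motion" is text: rows parted by semicolons, each of 7 numbers parted by spaces: the turn, a rotation vector about the world's x, y, z each as a share of 10 degrees, from -1 to 1, then the shift along the world's x, y, z each as a share of 0.06 m, from -1 to 1, then the opening, from -1 (shut) to 1 (fully open). A call has 1 to 5 rows; each row shifts and turns the pose as measured when the row begins; what a row does not reach is not made up. A row lasts 1/8 s, in which the tool goes at most 62.5 mm and 10.7 degrees, less where a joint would pass 70% of its speed; a pose out of reach is approached as far as the arm can. A call with a number of a shift or a turn outside -1 to 1 is refused whole. A call with a gripper value outside its range is refused whole. The fingers move at their own pace and stop on an object; the grip force is fixed at half the most. Time passes only in rows, so rows that do not move let the fingers close. It gives the time, the measured TCP pose, the force and the opening at its end, in the units of the state.
- ctrl.get_state(): the state, without advancing time (a new reading comes with each control period).
- optics.camera(name): name is "scene" or "top"; returns (picture, depth): 480x640x3 uint8, blue, green, red; 480x640 float32, m along the optical axis (not along the pixel's ray), 0 where there is no reading.
- optics.calibration(name): a dict with "fx", "fy", "cx", "cy" (pixels), "k1" (the pictures are not rectified: a ray, as slopes to the right and down, at radius r is drawn at 1 + k1 r^2 times it, then the intrinsics apply), "camera_from_world" (4x4, takes a point from world to camera coordinates). Camera axes: x right, y down, z forward; pixel columns grow to the right and rows downward; lengths in m; the calibration is good to about 2 mm. A picture is of the moment at which its call begins. calibration takes no time and is no camera call.
- close_job(): hands the job in, once; it reports no verdict.
The state is a dict: "clock": time; "joints": joint angles; "dq": joint speeds; "tau": joint torques, N m; "ee_pos": TCP position; "ee_rot": TCP orientation; "ft_force": force on the tool from outside, world axes, zero at the start; "ft_torque": the same for the moment, N m; "width": finger opening in m.
Only numpy, scipy, OpenCV 4.12 (cv2) and the standard library are available. Lean on these libraries where they do the work, as an engineer would, in place of code of your own. Each camera call takes 0.05 s, during which the arm holds its last target. There are 200 camera calls.

## Working session

There is one attempt and no reset: what is moved stays moved. The work goes in short steps, Python scripts to look and compute and a tool call to move; the robot and the scene stay as the last step left them, time stands still between calls to the robot, and variables do not carry over. Pictures are saved under pics/ and viewed, about 12 in all and at most 16, crops included, and the job is handed in when it is done.

Besides the shell and the picture viewer there is one more tool, called after "Emit:" as name(argument=value, ...) on one line, values as JSON. jog_arm: Moves the arm, as the interface text tells. Its arguments: {"type":"object","properties":{"motion":{"type":"string"}},"required":["motion"]}

```bash
mkdir -p pics; cat > h.py <<'E'
import numpy as np, cv2
from plant import ctrl, optics
def snap(name,tag):
    im,d=optics.camera(name); cv2.imwrite(f'pics/{tag}.png',im); np.save(f'pics/{tag}.npy',d); return im,d
def cloud(name,d):
    c=optics.calibration(name); v,u=np.mgrid[0:480,0:640]
    K=np.array([[c['fx'],0,c['cx']],[0,c['fy'],c['cy']],[0,0,1]],float)
    x=(u-c['cx'])/c['fx']; y=(v-c['cy'])/c['fy']; a,b=x.copy(),y.copy()
    for _ in range(20):
        s=1+c['k1']*(a*a+b*b); a=x/s; b=y/s
    P=np.stack([a*d,b*d,d,np.ones_like(d)],-1)
    W=P@np.linalg.inv(c['camera_from_world']).T
    W=W[...,:3].copy(); W[d<=0]=np.nan
    return W
E
python3 - <<'E'
from h import *
for n in('scene','top'):
    im,d=snap(n,n+'0'); c=optics.calibration(n); print({k:c[k] for k in c if k!='camera_from_world'}, np.linalg.inv(c['camera_from_world']).round(3).tolist())
s=ctrl.get_state(); print(s)
E
```

```text
{'fx': 535.2745438005595, 'fy': 535.2745438005595, 'cx': 323.64936584176843, 'cy': 246.06740974187707, 'k1': -0.10921569409599018} [[-0.814, 0.494, -0.306, 0.861], [0.581, 0.697, -0.42, 0.486], [0.006, -0.52, -0.854, 1.143], [0.0, 0.0, 0.0, 1.0]]
{'fx': 450.4992362323099, 'fy': 450.4992362323099, 'cx': 321.47746521804527, 'cy': 242.5025723755754, 'k1': -0.1079797601764625} [[0.006, -0.998, 0.063, 0.407], [-1.0, -0.006, 0.004, -0.022], [-0.004, -0.063, -0.998, 1.114], [0.0, 0.0, 0.0, 1.0]]
{'clock': 0.1, 'joints': array([-1.37648813,  0.4266795 ,  0.07386485,  1.60650669, -0.03408646,
        1.11078819, -0.06711363]), 'dq': array([ 0.00052906, -0.00081701,  0.00171378, -0.00207926,  0.00130895,
       -0.00110029, -0.00128037]), 'tau': array([ 7.94359250e-03, -9.37458587e+01,  3.67682621e+00, -4.55034363e+01,
       -4.84716694e-02,  1.70087814e-02,  7.95405845e-05]), 'ee_pos': array([0.22743525, 0.63513307, 0.20485532]), 'ee_rot': array([ 0.12057848,  0.69671568, -0.12136908,  0.69664743]), 'ft_force': array([ 0.27033565, -0.10288457, -0.33222517]), 'ft_torque': array([ 0.0572256 , -0.01093588,  0.0166947 ]), 'width': 0.09340016950504272}
```

View pics/scene0.png

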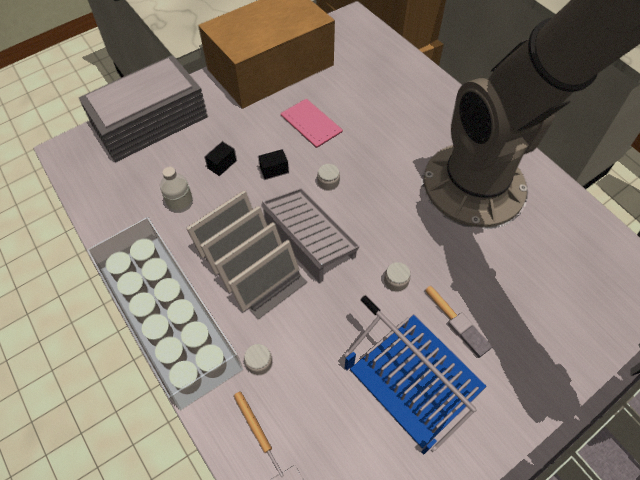

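View pics/top0.png

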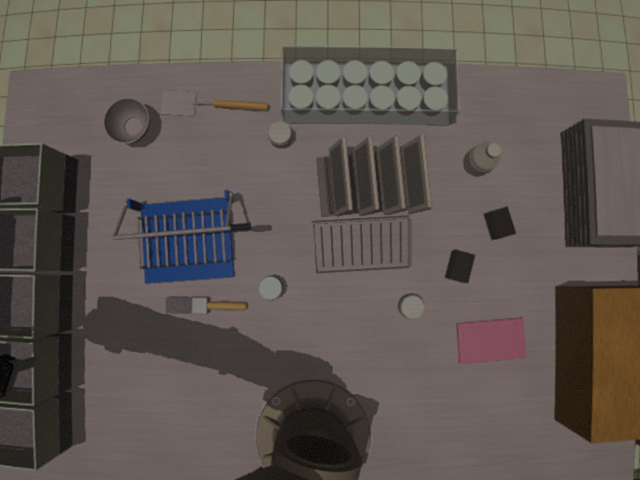

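```bash
python3 - <<'E'
from h import *
a=cv2.imread('pics/scene0.png')[180:320,170:370]; b=cv2.imread('pics/top0.png')[125:285,300:460]
a=cv2.resize(a,(500,350),interpolation=cv2.INTER_CUBIC); b=cv2.resize(b,(350,350),interpolation=cv2.INTER_CUBIC)[:,:300]
cv2.imwrite('pics/c1.png',np.hstack([a,b]))
d=np.load('pics/top0.npy'); W=cloud('top',d); im=cv2.imread('pics/top0.png')
np.set_printoptions(precision=3,suppress=True)
for (u,v) in [(345,175),(340,145),(367,175),(392,175),(416,175),(424,140),(460,265),(500,223),(350,245),(320,222),(402,222),(403,266),(319,270),(240,227),(185,232),(269,229),(150,215),(230,270),(133,205),(227,197),(490,340)]:
    print((u,v),W[v-1:v+2,u-1:u+2].reshape(-1,3).mean(0))
hsv=cv2.cvtColor(im,cv2.COLOR_BGR2HSV)
m=cv2.inRange(hsv,(100,130,40),(130,255,255)); n,l,st,c=cv2.connectedComponentsWithStats(m)
for i in range(1,n):
    if st[i,4]>30: print('blue',st[i],W[l==i].mean(0) )
g=(l==1+st[1:,4].argmax())&(abs(W[...,2]-.01)<.006)
m2=(m>0)&(abs(W[...,2]-.01)<.006)
print('rackrect',cv2.minAreaRect(W[m2][:,:2].astype(np.float32)*1000))
m=(im.max(2)<40).astype(np.uint8); n,l,st,c=cv2.connectedComponentsWithStats(m)
for i in range(1,n):
    if 150<st[i,4]<2000:
        P=W[l==i]; P=P[P[:,2]>.04]
        if len(P)>20: print('dark',st[i],cv2.minAreaRect(P[:,:2].astype(np.float32)*1000),np.median(P[:,2]))
E
```

```text
(345, 175) [ 0.624 -0.07   0.106]
(340, 145) [ 0.697 -0.059  0.096]
(367, 175) [ 0.629 -0.122  0.085]
(392, 175) [ 0.631 -0.181  0.08 ]
(416, 175) [ 0.632 -0.238  0.076]
(424, 140) [ 0.718 -0.26   0.072]
(460, 265) [ 0.422 -0.347  0.05 ]
(500, 223) [ 0.524 -0.447  0.051]
(350, 245) [ 0.468 -0.084  0.062]
(320, 222) [ 0.519 -0.014  0.09 ]
(402, 222) [nan nan nan]
(403, 266) [ 0.42  -0.212  0.044]
(319, 270) [ 0.409 -0.012  0.041]
(240, 227) [0.501 0.16  0.139]
(185, 232) [0.49  0.284 0.135]
(269, 229) [0.51  0.114 0.   ]
(150, 215) [0.542 0.411 0.017]
(230, 270) [0.408 0.207 0.01 ]
(133, 205) [0.563 0.442 0.05 ]
(227, 197) [0.579 0.206 0.068]
(490, 340) [ 0.238 -0.435  0.009]
blue [ 140  191   88   38 1360] [nan nan nan]
blue [127 199   4   9  32] [0.565 0.445 0.067]
blue [176 217   6  13  62] [0.523 0.339 0.01 ]
blue [148 219   7  13  74] [0.518 0.411 0.011]
blue [158 218   5  13  59] [0.52  0.387 0.011]
blue [167 218   6  12  69] [0.522 0.363 0.01 ]
blue [ 145  231   89   52 1958] [nan nan nan]
blue [177 235   7  29 151] [0.459 0.333 0.01 ]
blue [196 234   8  28 156] [nan nan nan]
b
[... 1228 characters left out ...]
52.27490234375), (43.4078254699707, 68.55638885498047), 75.25297546386719) 0.049142416153251434
dark [  0 277  31  59 378] ((317.77288818359375, 714.928466796875), (134.94334411621094, 141.13377380371094), 2.5120046138763428) 0.06193561914904955
dark [   0  344   38   59 1052] ((167.2076873779297, 655.2467651367188), (130.3782196044922, 242.70050048828125), 7.860386848449707) 0.3146631112653523
dark [560 404  31  37 304] ((68.54286193847656, -609.0031127929688), (68.62959289550781, 7.488607883453369), 0.034858714789152145) 0.13168535513729523
dark [  0 448  33  20 392] ((-45.968849182128906, 710.6175537109375), (5.763611316680908, 148.79295349121094), 0.36508363485336304) 0.11241942854787157
```

View pics/c1.png

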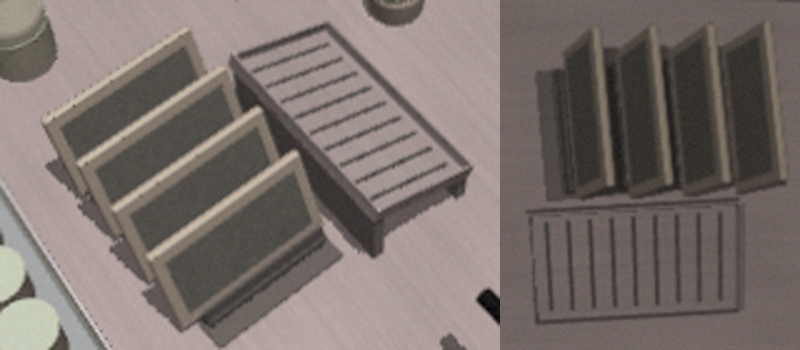

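```bash
python3 - <<'E'
from h import *
np.set_printoptions(precision=4,suppress=True)
Ws={n:cloud(n,np.load(f'pics/{n}0.npy')) for n in('top','scene')}
I={n:cv2.imread(f'pics/{n}0.png') for n in Ws}
# lids: faces
for n,W in Ws.items():
    m=(W[...,0]>.53)&(W[...,0]<.75)&(W[...,1]>-.30)&(W[...,1]<.0)&(W[...,2]>.025)&(W[...,2]<.14)
    P=W[m]
    best=None
    for yaw in np.arange(-.15,.16,.01):
        nn=np.array([-np.sin(yaw)*np.cos(.31),np.cos(yaw)*np.cos(.31),np.sin(.31)])
        h,e=np.histogram(P@nn,np.arange(-.3,.1,.002)); s=np.sort(h)[-8:].sum()
        if best is None or s>best[0]: best=(s,yaw,nn,h,e)
    s,yaw,nn,h,e=best; print(n,'yaw',yaw,len(P),[(round(e[i]+.001,3),h[i]) for i in range(len(h)) if h[i]>60])
    q=P@nn
    for c in [e[i]+.001 for i in range(1,len(h)-1) if h[i]>150 and h[i]>=max(h[i-1],h[i+1])]:
        R=P[abs(q-c)<.004]; o=R.mean(0); U,S,V=np.linalg.svd(R-o,full_matrices=False); nv=V[2]*np.sign(V[2][1])
        print('  face',len(R),'centroid',o,'n',nv,'tilt',np.arcsin(nv[2]),'yaw',np.arctan2(-nv[0],nv[1]),'maxz',np.percentile(R[:,2],99))
        xd=np.array([nv[1],-nv[0],0]);xd/=np.linalg.norm(xd); zd=np.cross(xd,nv); a=(R-o)@xd;b=(R-o)@zd
        lo,hi=np.percentile(a,[.5,99.5]); t=np.percentile(b,99.5); print('   len',hi-lo,'topcentre(face)',o+xd*(lo+hi)/2+zd*t,'zd',zd)
# rack, tubs, grip in both views
for n,W in Ws.items():
    hsv=cv2.cvtColor(I[n],cv2.COLOR_BGR2HSV); m=cv2.inRange(hsv,(100,120,30),(130,255,255))>0
    b=m&(abs(W[...,2]-.01)<.005); print(n,'rack',cv2.minAreaRect(W[b][:,:2].astype(np.float32)*1000))
    b=m&(W[...,2]>.06)&(W[...,2]<.075); print('  posts',[W[b&(W[...,1]>.32)].mean(0),W[b&(W[...,1]<.32)].mean(0)])
    dk=(I[n].max(2)<55)
    for nm,(x0,x1,y0,y1,z0,z1) in dict(tubA=(.36,.48,-.42,-.29,.042,.058),tubB=(.46,.6,-.52,-.39,.042,.058),grip=(.42,.62,.1,.2,.08,.2)).items():
        b=dk&(W[...,0]>x0)&(W[...,0]<x1)&(W[...,1]>y0)&(W[...,1]<y1)&(W[...,2]>z0)&(W[...,2]<z1)
        P=W[b]
        if len(P)>5: print('  ',nm,len(P),P.mean(0),P[:,2].max(),cv2.minAreaRect(P[:,:2].astype(np.float32)*1000))
    b=(W[...,0]>.4)&(W[...,0]<.6)&(W[...,1]>.2)&(W[...,1]<.42)&(W[...,2]>.1); P=W[b]; A=np.c_[P[:,1],np.ones(len(P))]
    print('  bar x(y) fit',np.linalg.lstsq(A,P[:,0],rcond=None)[0],'z',np.percentile(P[:,2],[10,50,90]))
    b=(W[...,0]>.4)&(W[...,0]<.54)&(W[...,1]>-.22)&(W[...,1]<0)&(W[...,2]>.02)&(W[...,2]<.12); P=W[b]
    print('  deck',cv2.minAreaRect(P[:,:2].astype(np.float32)*1000),np.linalg.lstsq(np.c_[P[:,:2],np.ones(len(P))],P[:,2],rcond=None)[0])
E
```

```text
top yaw 0.10000000000000023 6293 [(np.float64(-0.267), np.int64(77)), (np.float64(-0.265), np.int64(272)), (np.float64(-0.263), np.int64(795)), (np.float64(-0.261), np.int64(352)), (np.float64(-0.211), np.int64(64)), (np.float64(-0.209), np.int64(207)), (np.float64(-0.207), np.int64(830)), (np.float64(-0.205), np.int64(286)), (np.float64(-0.155), np.int64(63)), (np.float64(-0.153), np.int64(81)), (np.float64(-0.151), np.int64(356)), (np.float64(-0.149), np.int64(703)), (np.float64(-0.147), np.int64(94)), (np.float64(-0.099), np.int64(64)), (np.float64(-0.097), np.int64(61)), (np.float64(-0.095), np.int64(87)), (np.float64(-0.093), np.int64(520)), (np.float64(-0.091), np.int64(472))]
  face 1475 centroid [ 0.6344 -0.2372  0.0724] n [-0.0885  0.9417  0.3246] tilt 0.3305892641093679 yaw 0.09370474301190995 maxz 0.11156271874097932
   len 0.1671076571710597 topcentre(face) [ 0.6366 -0.2507  0.1121] zd [ 0.0304 -0.3232  0.9459]
  face 1367 centroid [ 0.6295 -0.1788  0.0733] n [-0.0938  0.9428  0.3198] tilt 0.3255388424404188 yaw 0.09920051503243678 maxz 0.11156108196172844
   len 0.169727
[... 3341 characters left out ...]
rray([0.5783, 0.2178, 0.0662])]
   tubA 382 [ 0.4235 -0.3506  0.0494] 0.05748144689583601 ((422.4002990722656, -353.27130126953125), (49.275489807128906, 70.3505859375), 75.60334777832031)
   tubB 362 [ 0.5293 -0.451   0.0498] 0.05636755987665021 ((528.09033203125, -452.34710693359375), (70.28050994873047, 46.481422424316406), 16.13205909729004)
   grip 129 [0.5059 0.1615 0.1384] 0.14390575668261252 ((505.2258605957031, 161.12123107910156), (14.012849807739258, 41.979339599609375), 8.204458236694336)
  bar x(y) fit [-0.0889  0.5189] z [0.1325 0.1358 0.1386]
  deck ((469.8766174316406, -110.36527252197266), (126.67903900146484, 227.3579559326172), 3.8019449710845947) [ 0.2296  0.002  -0.0482]
```

```bash
cat >> h.py <<'E'
from scipy.spatial.transform import Rotation as R
def rel(pos,x,y,both=True):
    """world rotvec/10deg and shift/0.06 from the present pose to tool axes x,y at TCP pos"""
    s=ctrl.get_state(); q=R.from_quat(s['ee_rot']); x=np.array(x,float);x/=np.linalg.norm(x)
    for sg in ([1,-1] if both else [1]):
        yy=sg*np.array(y,float); yy-=x*(x@yy); yy/=np.linalg.norm(yy)
        T=R.from_matrix(np.c_[x,yy,np.cross(x,yy)]); r=(T*q.inv()).as_rotvec(degrees=True)/10
        print('turn',r.round(2),'|',np.linalg.norm(r).round(2),'shift',((np.array(pos)-s['ee_pos'])/.06).round(2),'j',s['joints'].round(2))
YAW=.087; RC=np.array([.483,.3205]); rx=np.array([np.cos(YAW),np.sin(YAW),0]); ry=np.array([-np.sin(YAW),np.cos(YAW),0])
E
python3 - <<'E'
from h import *
print(R.from_quat(ctrl.get_state()['ee_rot']).as_matrix().round(3))
rel([.5035,.161,.24],[0,0,-1],rx)
E
```

```text
[[-0.     0.337  0.941]
 [-0.001  0.941 -0.337]
 [-1.    -0.001  0.   ]]
turn [ 0.   -0.01 -6.53] | 6.53 shift [ 4.6  -7.9   0.59] j [-1.38  0.43  0.07  1.61 -0.03  1.11 -0.07]
turn [1.000e-02 1.000e-02 1.147e+01] | 11.47 shift [ 4.6  -7.9   0.59] j [-1.38  0.43  0.07  1.61 -0.03  1.11 -0.07]
```

Emit:
jog_arm(motion="0 0 0 0 0 1 1; 0 0 -0.7 0.5 -0.9 0.2 1; 0 0 -0.7 0.5 -0.9 0 1; 0 0 -0.7 0.5 -0.9 0 1; 0 0 -0.7 0.5 -0.9 0 1")

```text
clock: 0.72
ee_pos: [0.3451, 0.418, 0.2757]
ee_rot: [0.287, 0.647, -0.29, 0.645]
ft_force: [1.2, 0.0, 0.7]
width: 0.0943
```

Emit:
jog_arm(motion="0 0 -0.7 0.5 -0.9 0 1; 0 0 -0.7 0.5 -0.9 0 1; 0 0 -0.7 0.5 -0.9 0 1; 0 0 -0.7 0.5 -0.9 0 0.2; 0 0 0 0 0 0 0.2")

```text
clock: 1.35
ee_pos: [0.4664, 0.1942, 0.2758]
ee_rot: [0.442, 0.553, -0.444, 0.55]
ft_force: [0.0, 1.5, -0.2]
width: 0.0773
```

```bash
python3 - <<'E'
from h import *
rel([.5035,.161,.24],[0,0,-1],rx); print(ctrl.get_state()['width'])
E
```

```text
turn [-0.01 -0.03 -0.75] | 0.75 shift [ 0.62 -0.55 -0.6 ] j [-0.96  0.08  0.47  1.91 -0.04  1.16 -0.25]
turn [ 4.000e-02 -1.000e-02  1.725e+01] | 17.25 shift [ 0.62 -0.55 -0.6 ] j [-0.96  0.08  0.47  1.91 -0.04  1.16 -0.25]
0.07731453040748809
```

Emit:
jog_arm(motion="0 0 -0.75 0.62 -0.55 -0.6 0; 0 0 0 0 0 -0.3 0; 0 0 0 0 0 0 0")

```text
clock: 1.72
ee_pos: [0.5027, 0.1632, 0.2217]
ee_rot: [0.478, 0.523, -0.479, 0.519]
ft_force: [-0.1, -0.4, 0.0]
width: 0.0487
```

```bash
python3 - <<'E'
from h import *
rel([.5035,.161,.116],[0,0,-1],rx); print(ctrl.get_state()['width'])
snap('top','t1'); im,d=snap('scene','s1'); cv2.imwrite('pics/c2.png',cv2.resize(im[200:460,300:560],(780,780))[:600])
E
```

```text
turn [-0.01 -0.03  0.01] | 0.03 shift [ 0.01 -0.04 -1.76] j [-0.89  0.18  0.52  1.94 -0.11  1.05 -0.23]
turn [ -0.04   0.02 -17.99] | 17.99 shift [ 0.01 -0.04 -1.76] j [-0.89  0.18  0.52  1.94 -0.11  1.05 -0.23]
0.048714151354020074
```

View pics/c2.png

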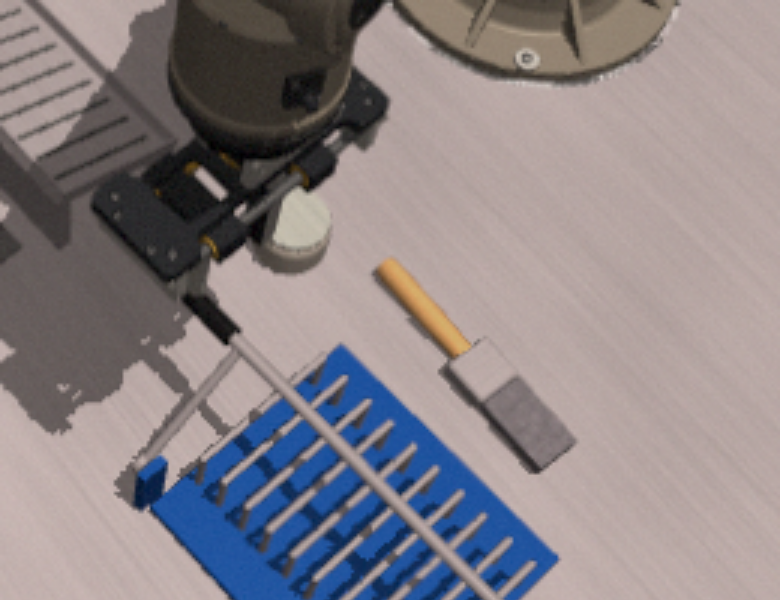

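Emit:
jog_arm(motion="0 0 0 0 -0.04 -0.9 0; 0 0 0 0 0 -0.85 0; 0 0 0 0 0 0 -1; 0 0 0 0 0 0 -1; 0 0 0 0 0 0 -1")

```text
clock: 2.45
ee_pos: [0.505, 0.1654, 0.1232]
ee_rot: [0.48, 0.524, -0.473, 0.521]
ft_force: [-20.7, -4.5, 12.4]
width: 0.0208
```

Emit:
jog_arm(motion="0 0 0 0 0 0 -1; 0 0 0 0 0 0 -1; 0 0 0 0 0 0 -1")

```text
clock: 2.82
ee_pos: [0.5047, 0.1655, 0.1267]
ee_rot: [0.48, 0.524, -0.473, 0.521]
ft_force: [7.7, -0.9, -14.3]
width: 0.0149
```

Emit:
jog_arm(motion="0 0 0 0.34 0.03 0.3 -1; 0 0 0 0.22 0.02 0.14 -1; 0 0 0 0.22 0.02 0.1 -1; 0 0 0 0.25 0.02 0.07 -1; 0 0 0 0.25 0.02 0.03 -1")

```text
clock: 3.45
ee_pos: [0.5824, 0.1722, 0.1681]
ee_rot: [0.48, 0.525, -0.473, 0.521]
ft_force: [-6.6, -1.5, -3.7]
width: 0.015
```

```bash
python3 - <<'E'
from h import *
s=ctrl.get_state(); d=s['ee_pos'][:2]-RC; print(d@rx[:2],d@ry[:2],s['ee_pos'],s['ft_force'])
E
```

```text
0.0861364571693437 -0.1563498088765748 [0.58239596 0.17222595 0.1680602 ] [-6.61754416 -1.51199552 -3.71799883]
```

Emit:
jog_arm(motion="0 0 0 0.3 0.03 0 -1; 0 0 0 0.25 0.02 -0.03 -1; 0 0 0 0.2 0.02 -0.05 -1; 0 0 0 0.12 0.01 -0.04 -1; 0 0 0 0 0 0 -1")

```text
clock: 4.08
ee_pos: [0.622, 0.176, 0.1629]
ee_rot: [0.471, 0.534, -0.481, 0.512]
ft_force: [-3.1, -0.7, -7.7]
width: 0.0152
```

```bash
python3 - <<'E'
from h import *
s=ctrl.get_state(); d=s['ee_pos'][:2]-RC; print(d@rx[:2],d@ry[:2],s['ee_pos'],s['ft_force'])
E
```

```text
0.12588516825231158 -0.15605414265799633 [0.62196865 0.17597427 0.16287914] [-3.05278084 -0.71897119 -7.74074558]
```

Emit:
jog_arm(motion="0 0 0 0.12 0.01 -0.03 -1; 0 0 0 0.12 0.01 -0.03 -1; 0 0 0 0.1 0.01 -0.03 -1")

```text
clock: 4.45
ee_pos: [0.6231, 0.1761, 0.1612]
ee_rot: [0.46, 0.545, -0.49, 0.501]
ft_force: [-56.4, -8.7, 42.2]
width: 0.0159
```

```bash
python3 - <<'E'
from h import *
s=ctrl.get_state(); d=s['ee_pos'][:2]-RC; print(d@rx[:2],d@ry[:2],s['ee_pos'],s['ft_force'])
E
```

```text
0.127028748222194 -0.1560345147156267 [0.6231062  0.17609319 0.16115458] [-56.35927935  -8.71285071  42.18042627]
```

Emit:
jog_arm(motion="0 0 0 -0.02 0 0 0; 0 0 0 0 0 0 0; 0 0 0 0 0 0 0; 0 0 0 0 0 0.5 0; 0 0 0 0 0 1 0")

```text
clock: 5.08
ee_pos: [0.6234, 0.1769, 0.2531]
ee_rot: [0.459, 0.546, -0.49, 0.501]
ft_force: [-0.3, -0.2, -0.2]
width: 0.0471
```

Emit:
jog_arm(motion="0 0 0 0 -0.9 0.5 0; 0 0 0 0 -1 0 0")

```text
clock: 5.32
ee_pos: [0.6262, 0.0658, 0.2887]
ee_rot: [0.46, 0.546, -0.485, 0.504]
ft_force: [1.2, -0.2, -0.8]
width: 0.0471
```

```bash
python3 - <<'E'
from h import *
s=ctrl.get_state(); print(s['ee_pos'],s['ft_force'],s['width'])
im,d=snap('top','t2'); W=cloud('top',d)
dk=(im.max(2)<55)&(W[...,0]>.55)&(W[...,0]<.68)&(W[...,1]>.12)&(W[...,1]<.22)&(W[...,2]>.1)&(W[...,2]<.2)
P=W[dk]; print(len(P),P.mean(0),np.percentile(P[:,2],95)); d=P.mean(0)[:2]-RC; print(d@rx[:2],d@ry[:2])
# lid approach: per-lid
zd=np.array([.0295,-.305,.952]); ly=np.array([-.088*1.0,.948,.305])
for c in ([.630,-.0718,.1128],[.6285,-.132,.1123],[.629,-.192,.1123],[.6375,-.2505,.1121]):
    c=np.array(c)-.005*ly; print('topmid',c.round(4)); rel(c+zd*.09,-zd,ly)
E
```

```text
[0.62618011 0.06584743 0.28871266] [ 1.20903016 -0.17366578 -0.81256355] 0.04711079708905392<stdin>:5: RuntimeWarning: Mean of empty slice.
  ret = um.true_divide(
Traceback (most recent call last):
IndexError: index -1 is out of bounds for axis 0 with size 0
```

```bash
cat >> h.py <<'E'
zd=np.array([.0285,-.304,.952]); ly=np.array([-.089,.948,.305])
TM=[np.array(c)-.005*ly for c in ([.630,-.0718,.1128],[.6285,-.132,.1123],[.629,-.192,.1123],[.6375,-.2505,.1121])]
E
python3 - <<'E'
from h import *
for c in TM: print('topmid',c.round(4)); rel(c+zd*.06,-zd,ly)
E
```

```text
topmid [ 0.6304 -0.0765  0.1113]
turn [ 1.78 -1.61  8.85] | 9.17 shift [ 0.11 -2.52 -2.  ] j [-0.59  0.37  0.56  1.58 -0.21  1.32  0.1 ]
turn [ 0.91  1.26 -8.95] | 9.09 shift [ 0.11 -2.52 -2.  ] j [-0.59  0.37  0.56  1.58 -0.21  1.32  0.1 ]
topmid [ 0.6289 -0.1367  0.1108]
turn [ 1.78 -1.61  8.85] | 9.17 shift [ 0.08 -3.52 -2.01] j [-0.59  0.37  0.56  1.58 -0.21  1.32  0.1 ]
turn [ 0.91  1.26 -8.95] | 9.09 shift [ 0.08 -3.52 -2.01] j [-0.59  0.37  0.56  1.58 -0.21  1.32  0.1 ]
topmid [ 0.6294 -0.1967  0.1108]
turn [ 1.78 -1.61  8.85] | 9.17 shift [ 0.09 -4.52 -2.01] j [-0.59  0.37  0.56  1.58 -0.21  1.32  0.1 ]
turn [ 0.91  1.26 -8.95] | 9.09 shift [ 0.09 -4.52 -2.01] j [-0.59  0.37  0.56  1.58 -0.21  1.32  0.1 ]
topmid [ 0.6379 -0.2552  0.1106]
turn [ 1.78 -1.61  8.85] | 9.17 shift [ 0.23 -5.49 -2.01] j [-0.59  0.37  0.56  1.58 -0.21  1.32  0.1 ]
turn [ 0.91  1.26 -8.95] | 9.09 shift [ 0.23 -5.49 -2.01] j [-0.59  0.37  0.56  1.58 -0.21  1.32  0.1 ]
```

Emit:
jog_arm(motion="0.1 0.14 -0.99 0 -0.28 0.1 -0.35; 0.1 0.14 -0.99 0 -0.28 0 -0.35; 0.1 0.14 -0.99 0 -0.28 0 -0.35; 0.1 0.14 -0.99 0 -0.28 0 -0.35; 0.1 0.14 -0.99 0 -0.28 0 -0.35")

```text
clock: 6.0
ee_pos: [0.6286, -0.0305, 0.2968]
ee_rot: [-0.643, -0.341, 0.659, -0.191]
ft_force: [0.7, 1.0, 0.1]
width: 0.0303
```

Emit:
jog_arm(motion="0.1 0.14 -0.99 0 -0.28 0 -0.35; 0.1 0.14 -0.99 0 -0.28 0 -0.35; 0.1 0.14 -0.99 0 -0.28 0 -0.35; 0.1 0.14 -0.99 0 -0.28 0 -0.35; 0 0 0 0 0 0 -0.35")

```text
clock: 6.62
ee_pos: [0.6311, -0.1021, 0.2975]
ee_rot: [-0.696, -0.124, 0.702, 0.091]
ft_force: [0.3, 0.5, 0.1]
width: 0.0304
```

```bash
python3 - <<'E'
from h import *
rel(TM[0]+zd*.06,-zd,ly);rel(TM[0]-zd*.028,-zd,ly); print(ctrl.get_state()['width'])
im,d=snap('scene','s3'); cv2.imwrite('pics/c3.png',cv2.resize(im[130:330,150:480],(792,480)))
E
```

```text
turn [ -0.39   5.36 -16.92] | 17.75 shift [ 0.02  0.12 -2.15] j [-0.38  0.48  0.88  1.56 -0.63  1.46 -0.91]
turn [ 0.03 -0.01  0.26] | 0.26 shift [ 0.02  0.12 -2.15] j [-0.38  0.48  0.88  1.56 -0.63  1.46 -0.91]
turn [ -0.39   5.36 -16.92] | 17.75 shift [-0.02  0.57 -3.55] j [-0.38  0.48  0.88  1.56 -0.63  1.46 -0.91]
turn [ 0.03 -0.01  0.26] | 0.26 shift [-0.02  0.57 -3.55] j [-0.38  0.48  0.88  1.56 -0.63  1.46 -0.91]
0.03042996622946439
```

View pics/c3.png

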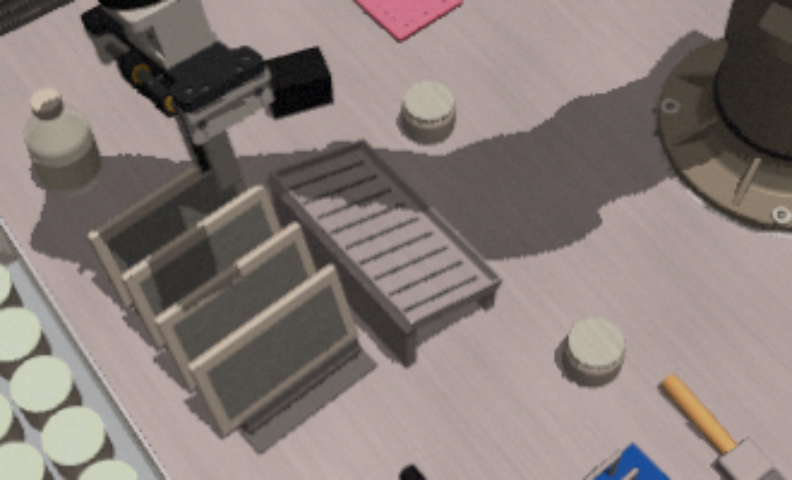

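Emit:
jog_arm(motion="0 0 0.26 0.02 0.06 -0.9 -0.35; 0 0 0 0 0.04 -0.9 -0.35; 0 0 0 0 0.02 -0.35 -0.35; 0 0 0 0 0 0 -0.35")

```text
clock: 7.18
ee_pos: [0.6354, -0.0889, 0.167]
ee_rot: [-0.693, -0.148, 0.702, 0.066]
ft_force: [-0.6, -0.7, 0.2]
width: 0.0302
```

```bash
python3 - <<'E'
from h import *
rel(TM[0]-zd*.028,-zd,ly)
E
```

```text
turn [ 0.52 -5.38 17.03] | 17.86 shift [-0.1   0.35 -1.37] j [-0.34  0.6   0.8   1.69 -0.72  1.27 -0.75]
turn [ 0.03  0.03 -0.14] | 0.14 shift [-0.1   0.35 -1.37] j [-0.34  0.6   0.8   1.69 -0.72  1.27 -0.75]
```

Emit:
jog_arm(motion="0 0 -0.1 -0.08 -0.09 0 -0.35; 0 0 0 -0.01 0.22 -0.69 -0.35; 0 0 0 -0.01 0.22 -0.68 -0.35; 0 0 0 0 0 0 -0.35")

```text
clock: 7.68
ee_pos: [0.6327, -0.0701, 0.0911]
ee_rot: [0.699, 0.142, -0.698, -0.071]
ft_force: [-0.3, -0.3, 0.9]
width: 0.0304
```

```bash
python3 - <<'E'
from h import *
rel(TM[0]-zd*.028,-zd,ly);print(ctrl.get_state()['ft_force'])
E
```

```text
turn [ 0.38 -5.39 17.11] | 17.95 shift [-0.05  0.03 -0.11] j [-0.34  0.66  0.74  1.77 -0.8   1.13 -0.7 ]
turn [ 0.04  0.1  -0.03] | 0.11 shift [-0.05  0.03 -0.11] j [-0.34  0.66  0.74  1.77 -0.8   1.13 -0.7 ]
[-0.25154779 -0.29100404  0.87153175]
```

Emit:
jog_arm(motion="0 0 0 0 0.03 -0.08 -1; 0 0 0 0 0 0 -1; 0 0 0 0 0 0 -1; 0 0 0 0 0 0 -1")

```text
clock: 8.18
ee_pos: [0.6351, -0.0697, 0.0923]
ee_rot: [0.701, 0.142, -0.695, -0.071]
ft_force: [0.2, 1.8, -1.8]
width: 0.0096
```

Emit:
jog_arm(motion="0 0 0 0.01 -0.09 0.3 -1; 0 0 0 0.01 -0.16 0.5 -1; 0 0 0 0.02 -0.19 0.6 -1; 0 0 0 0.02 -0.19 0.6 -1; 0 0 0 0.02 -0.15 0.6 -1")

```text
clock: 8.8
ee_pos: [0.6388, -0.1217, 0.2573]
ee_rot: [0.701, 0.139, -0.696, -0.071]
ft_force: [-0.1, 0.7, -1.5]
width: 0.0099
```

Emit:
jog_arm(motion="0 0 0 0 0 0.8 -1; 0 0 0 0 0 0.8 -1; 0 0 0 0 0 0 -1")

```text
clock: 9.18
ee_pos: [0.638, -0.1275, 0.3638]
ee_rot: [0.704, 0.136, -0.693, -0.071]
ft_force: [0.3, 0.3, -2.2]
width: 0.0098
```

```bash
cat >> h.py <<'E'
def slot(i): return np.r_[RC,0.010]+ry*(i-2)*.046
E
python3 - <<'E'
from h import *
print(ctrl.get_state()['ft_force'])
rel(slot(4)+[0,0,.25],[0,0,-1],-ry)
im,d=snap('scene','s4'); cv2.imwrite('pics/c4.png',cv2.resize(im[60:360,100:500],(800,600)))
E
```

```text
[ 0.32254257  0.27213496 -2.19758217]
turn [-1.68  0.01 -0.03] | 1.68 shift [-2.72  8.99 -1.73] j [-0.34  0.46  0.89  1.44 -0.61  1.57 -0.9 ]
turn [-0.02 -2.63 17.78] | 17.97 shift [-2.72  8.99 -1.73] j [-0.34  0.46  0.89  1.44 -0.61  1.57 -0.9 ]
```

View pics/c4.png

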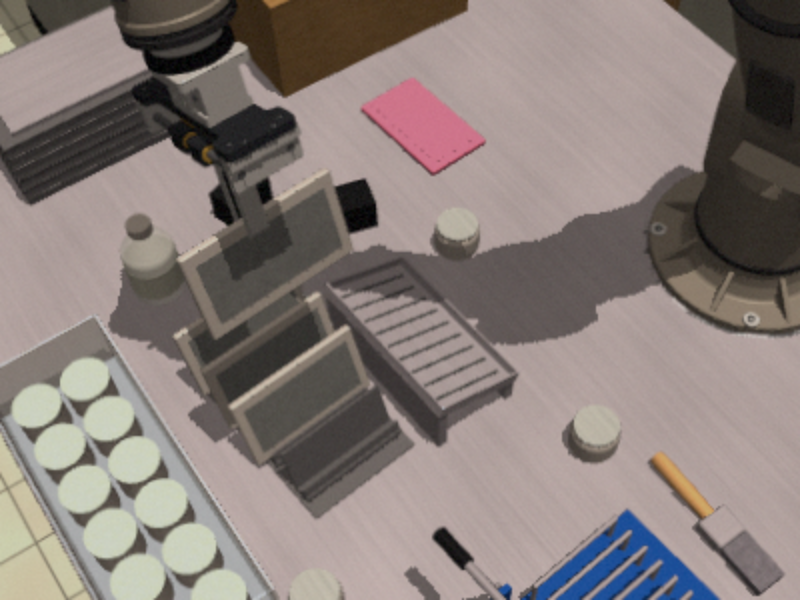

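Emit:
jog_arm(motion="-0.17 0 0 -0.55 0.85 0 -1; -0.17 0 0 -0.55 0.9 0 -1; -0.17 0 0 -0.55 0.9 0 -1; -0.17 0 0 -0.55 0.9 0 -1; -0.17 0 0 -0.5 0.9 0 -1")

```text
clock: 9.85
ee_pos: [0.4831, 0.1171, 0.3572]
ee_rot: [0.705, 0.078, -0.705, -0.024]
ft_force: [0.4, 1.6, -2.3]
width: 0.0096
```

Emit:
jog_arm(motion="-0.17 0 0 0 0.9 -0.4 -1; -0.17 0 0 0 0.9 -0.4 -1; -0.17 0 0 0 0.9 -0.4 -1; -0.17 0 0 0 0.9 -0.2 -1; -0.17 0 0 0 0.6 0 -1")

```text
clock: 10.48
ee_pos: [0.4778, 0.3756, 0.2694]
ee_rot: [-0.704, -0.027, 0.709, -0.03]
ft_force: [0.5, -0.7, -0.8]
width: 0.0097
```

```bash
python3 - <<'E'
from h import *
rel(slot(4)+[0,0,.2],[0,0,-1],-ry)
E
```

```text
turn [ 0.02 -0.04  0.04] | 0.06 shift [-0.05  0.61 -0.99] j [-1.31  0.32  0.69  1.71 -0.22  1.2  -2.05]
turn [ -0.06  -0.04 -17.96] | 17.96 shift [-0.05  0.61 -0.99] j [-1.31  0.32  0.69  1.71 -0.22  1.2  -2.05]
```

Emit:
jog_arm(motion="0 0 0 -0.05 0.5 -0.5 -1; 0 0 0 0 0.1 -0.45 -1; 0 0 0 0 0 0 -1")

```text
clock: 10.85
ee_pos: [0.4726, 0.4142, 0.2074]
ee_rot: [-0.703, -0.026, 0.71, -0.033]
ft_force: [-0.4, 0.0, -1.2]
width: 0.0098
```

```bash
cat >> h.py <<'E'
def look(tag):
    """held/placed lids: face/top points per view in rack coordinates, relative to TCP"""
    s=ctrl.get_state(); t=s['ee_pos']; d=t[:2]-RC; print('tcp',t.round(4),'rack',(d@rx[:2]).round(4),(d@ry[:2]).round(4),s['ft_force'].round(1))
    for n in('top','scene'):
        im,dd=snap(n,tag+n); W=cloud(n,dd); yield n,im,W
def rk(P): q=P[...,:2]-RC; return np.stack([q@rx[:2],q@ry[:2],P[...,2]],-1)
E
python3 - <<'E'
from h import *
rel(slot(4)+[0,0,.2],[0,0,-1],-ry)
for n,im,W in look('a'):
    Q=rk(W); hsv=cv2.cvtColor(im,cv2.COLOR_BGR2HSV)
    m=(abs(Q[...,0])<.11)&(abs(Q[...,1]-.092)<.02)&(Q[...,2]>.12)&(Q[...,2]<.24); P=Q[m]
    print(n,len(P),'x',np.percentile(P[:,0],[1,99]),'y',np.percentile(P[:,1],[2,50,98]),'z',np.percentile(P[:,2],[2,98]))
    w=(abs(Q[...,0])<.055)&(abs(Q[...,2]-.058)<.006)&(abs(Q[...,1])<.13); h,e=np.histogram(Q[w][:,1],np.arange(-.12,.121,.002)); print([(round(e[i]+.001,3),int(h[i])) for i in range(len(h)) if h[i]>12])
    cv2.imwrite(f'pics/a_{n}.png',im)
a=cv2.imread('pics/a_scene.png')[230:470,300:560]; b=cv2.imread('pics/a_top.png')[160:300,100:280]
cv2.imwrite('pics/c5.png',np.hstack([cv2.resize(a,(400,370)),cv2.resize(b,(400,370))]))
E
```

```text
turn [ 0.06 -0.05  0.01] | 0.08 shift [ 0.04 -0.03  0.04] j [-1.31  0.41  0.66  1.73 -0.28  1.1  -2.06]
turn [ -0.07  -0.1  -17.99] | 17.99 shift [ 0.04 -0.03  0.04] j [-1.31  0.41  0.66  1.73 -0.28  1.1  -2.06]
tcp [0.4726 0.4142 0.2074] rack -0.0022 0.0942 [-0.4  0.  -1.2]
top 1048 x [-0.09144894  0.07525059] y [0.08784947 0.09001308 0.09787782] z [0.13128707 0.22911054]
[(np.float64(-0.107), 21), (np.float64(-0.105), 37), (np.float64(-0.103), 27), (np.float64(-0.085), 37), (np.float64(-0.083), 36), (np.float64(-0.081), 35), (np.float64(-0.061), 29), (np.float64(-0.059), 38), (np.float64(-0.057), 37), (np.float64(-0.055), 14), (np.float64(-0.039), 19), (np.float64(-0.037), 34), (np.float64(-0.035), 41), (np.float64(-0.033), 24), (np.float64(-0.013), 41), (np.float64(-0.011), 41), (np.float64(-0.009), 25), (np.float64(0.007), 37), (np.float64(0.009), 43), (np.float64(0.011), 31), (np.float64(0.031), 22), (np.float64(0.033), 45), (np.float64(0.035), 35), (np.float64(0.037), 17), (np.float64(0.055), 37), (np.float64(0.057), 29), (np.float64(0.077), 33), (np.float64(0.079), 43), (np.fl
[... 412 characters left out ...]
t64(-0.059), 44), (np.float64(-0.057), 45), (np.float64(-0.055), 43), (np.float64(-0.037), 43), (np.float64(-0.035), 47), (np.float64(-0.033), 31), (np.float64(-0.015), 31), (np.float64(-0.013), 42), (np.float64(-0.011), 49), (np.float64(0.007), 35), (np.float64(0.009), 48), (np.float64(0.011), 45), (np.float64(0.013), 18), (np.float64(0.031), 19), (np.float64(0.033), 48), (np.float64(0.035), 46), (np.float64(0.037), 35), (np.float64(0.053), 24), (np.float64(0.055), 45), (np.float64(0.057), 49), (np.float64(0.059), 19), (np.float64(0.077), 45), (np.float64(0.079), 45), (np.float64(0.081), 42), (np.float64(0.099), 19), (np.float64(0.101), 53), (np.float64(0.103), 48), (np.float64(0.105), 30)]
```

View pics/c5.png

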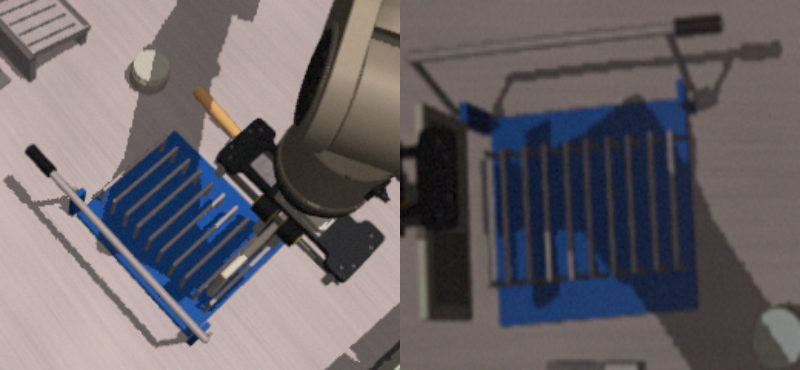

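Emit:
jog_arm(motion="0.06 -0.05 0 0.14 -0.05 0 -1; 0 0 0 0 0 -0.4 -1; 0 0 0 0 0 0 -1")

```text
clock: 11.32
ee_pos: [0.4856, 0.4096, 0.1896]
ee_rot: [0.709, 0.031, -0.704, 0.026]
ft_force: [-0.2, -0.2, -1.5]
width: 0.0094
```

```bash
sed -i 's/RC=np.array(\[.483,.3205\])/RC=np.array([.483,.319])/' h.py; python3 - <<'E'
from h import *
for n,im,W in look('b'):
    Q=rk(W)
    m=(abs(Q[...,0])<.11)&(abs(Q[...,1]-.092)<.02)&(Q[...,2]>.115)&(Q[...,2]<.24); P=Q[m]
    print(n,len(P),'x',np.percentile(P[:,0],[1,99]),'y',np.percentile(P[:,1],[2,50,98]),'z',np.percentile(P[:,2],[2,98]))
    F=P[abs(P[:,1]-np.percentile(P[:,1],40))<.004]; print('  face fit y= a x + b z + c',np.linalg.lstsq(np.c_[F[:,0],F[:,2]-.15,np.ones(len(F))],F[:,1],rcond=None)[0].round(4),len(F))
    for c in (-.035,-.011,.0105,.0345,.057):
        w=(abs(Q[...,0])<.05)&(abs(Q[...,2]-.058)<.006)&(abs(Q[...,1]-c)<.007); P=Q[w]; print('  wire',np.polyfit(P[:,0],P[:,1],1).round(4),end='')
    w=(abs(Q[...,2]-.058)<.005)&(abs(Q[...,1]+.02)<.075);P=Q[w];print('\n  wire x',np.percentile(P[:,0],[1,99]))
E
```

```text
tcp [0.4856 0.4096 0.1896] rack 0.0104 0.09 [-0.2 -0.2 -1.5]
top 963 x [-0.07897554  0.08826311] y [0.0840557  0.08640488 0.0943126 ] z [0.11905489 0.21107742]
  face fit y= a x + b z + c [-0.0048  0.0081  0.086 ] 830
  wire [ 0.0033 -0.0343]  wire [-0.0022 -0.0098]  wire [0.001  0.0105]  wire [0.0009 0.0355]  wire [-0.0071  0.0572]
  wire x [-0.06349514  0.05968443]
scene 613 x [-0.0086574   0.09241442] y [0.07588801 0.09145204 0.10542973] z [0.12723204 0.23519808]
  face fit y= a x + b z + c [0.0109 0.0059 0.0887] 286
  wire [ 0.0192 -0.0341]  wire [-0.0198 -0.0109]  wire [0.0043 0.0111]  wire [0.0021 0.0359]  wire [0.0038 0.0575]
  wire x [-0.06094774  0.06059825]
```

Emit:
jog_arm(motion="0 0 0 -0.09 0.01 -0.3 -1; 0 0 0 0 0 -0.3 -1; 0 0 0 0 0 0 -1; 0 0 0 0 0 0 -1")

```text
clock: 11.92
ee_pos: [0.4809, 0.4111, 0.154]
ee_rot: [0.71, 0.032, -0.703, 0.025]
ft_force: [-0.4, -0.4, -1.8]
width: 0.0097
```

```bash
python3 - <<'E'
from h import *
s=ctrl.get_state();print(rk(s['ee_pos']),s['ft_force']); rel(slot(4)+rx*.006+[0,0,.12],[0,0,-1],-ry)
E
```

```text
[0.00593341 0.09189138 0.15402449] [-0.4426883  -0.3859471  -1.82636835]
turn [-0.06  0.05  0.04] | 0.09 shift [ 0.   0.  -0.4] j [-1.28  0.46  0.63  1.79 -0.32  0.98 -2.01]
turn [  0.08   0.1  -17.96] | 17.96 shift [ 0.   0.  -0.4] j [-1.28  0.46  0.63  1.79 -0.32  0.98 -2.01]
```

Emit:
jog_arm(motion="-0.05 0.04 0.03 0 0 -0.35 -1; 0 0 0 0 0 -0.35 -1; 0 0 0 0 0 -0.2 -1; 0 0 0 0 0 0 -1")

```text
clock: 12.42
ee_pos: [0.4808, 0.4112, 0.0961]
ee_rot: [0.707, 0.031, -0.706, 0.03]
ft_force: [0.1, -1.0, -2.4]
width: 0.0097
```

```bash
python3 - <<'E'
from h import *
s=ctrl.get_state();print(rk(s['ee_pos']),s['ft_force']); rel(slot(4)+rx*.006+[0,0,.073],[0,0,-1],-ry)
E
```

```text
[0.00582084 0.09207764 0.09611557] [ 0.13980399 -1.0378245  -2.38536895]
turn [-0.01  0.01 -0.  ] | 0.01 shift [ 0.   -0.   -0.22] j [-1.24  0.53  0.59  1.83 -0.37  0.89 -1.97]
turn [-1.0e-02 -1.0e-02  1.8e+01] | 18.0 shift [ 0.   -0.   -0.22] j [-1.24  0.53  0.59  1.83 -0.37  0.89 -1.97]
```

In cleanly. Lower to contact, release, and lift.

Emit:
jog_arm(motion="0 0 0 0 0 -0.15 -1; 0 0 0 0 0 -0.06 -1; 0 0 0 0 0 -0.04 -1; 0 0 0 0 0 -0.03 -1")

```text
clock: 12.92
ee_pos: [0.4837, 0.4134, 0.0871]
ee_rot: [0.708, 0.034, -0.705, 0.027]
ft_force: [-5.7, -6.0, 20.0]
width: 0.0098
```

Emit:
jog_arm(motion="0 0 0 0 0 0 -0.5; 0 0 0 0 0 0 -0.5; 0 0 0 0 0 0 -0.5; 0 0 0 0 0 0.6 -0.5; 0 0 0 0 0 1 -0.5")

```text
clock: 13.55
ee_pos: [0.4825, 0.4126, 0.1822]
ee_rot: [0.707, 0.033, -0.706, 0.029]
ft_force: [-0.1, 0.3, 0.5]
width: 0.0236
```

Emit:
jog_arm(motion="0 0 0 0 0 1 -0.4; 0 0 0 0 -0.9 0.8 -0.4; 0 0 0 0 -0.95 0 -0.4; 0 0 0 0 -0.95 0 -0.4; 0.17 0 0 0 -0.95 0 -0.4")

```text
clock: 14.18
ee_pos: [0.483, 0.1952, 0.2894]
ee_rot: [0.709, 0.047, -0.703, 0.019]
ft_force: [1.1, -0.6, 0.9]
width: 0.0284
```

Emit:
jog_arm(motion="0.25 0 0 0.5 -0.95 0 -0.4; 0.25 0 0 0.5 -0.9 0 -0.4; 0.25 0 0 0.5 -0.9 0 -0.4; 0.25 0 0 0.5 -0.9 0 -0.4; 0.25 0 0 0.5 -0.9 0 -0.4")

```text
clock: 14.8
ee_pos: [0.6292, -0.072, 0.2916]
ee_rot: [0.709, 0.128, -0.691, -0.058]
ft_force: [1.3, 1.6, 0.1]
width: 0.0282
```

```bash
python3 - <<'E'
from h import *
for n,im,W in look('c'):
    Q=rk(W)
    m=(abs(Q[...,0])<.11)&(abs(Q[...,1]-.092)<.02)&(Q[...,2]>.075)&(Q[...,2]<.14); P=Q[m]
    print(n,len(P),'x',np.percentile(P[:,0],[1,99]),'y',np.percentile(P[:,1],[2,50,98]),'z',np.percentile(P[:,2],[2,50,98]))
    T=P[P[:,2]>.1]; print('  top z slope',np.polyfit(T[:,0],T[:,2],1))
c=TM[1]; rel(c+zd*.06,-zd,ly)
E
```

```text
tcp [ 0.6292 -0.072   0.2916] rack 0.1117 -0.4022 [1.3 1.6 0.1]
top 698 x [-0.08117639  0.08394698] y [0.08710295 0.08997267 0.09810162] z [0.07649696 0.10550549 0.11291314]
  top z slope [-0.00174744  0.10845944]
scene 518 x [-0.07886275  0.08730617] y [0.08823882 0.0939212  0.09916222] z [0.07825951 0.10942659 0.1138251 ]
  top z slope [-0.0067016   0.10971149]
turn [ -0.14   5.06 -17.27] | 18.0 shift [ 0.03 -1.24 -2.04] j [-0.46  0.44  0.89  1.62 -0.59  1.37 -0.93]
turn [0.28 0.23 0.07] | 0.37 shift [ 0.03 -1.24 -2.04] j [-0.46  0.44  0.89  1.62 -0.59  1.37 -0.93]
```

Emit:
jog_arm(motion="0.14 0.1 0 0 -0.62 -0.7 -0.4; 0.14 0.1 0.07 0.03 -0.62 -0.7 -0.4; 0 0 0 0 0 -0.5 -0.4; 0 0 0 0 0 0 -0.4")

```text
clock: 15.4
ee_pos: [0.6308, -0.1578, 0.173]
ee_rot: [-0.694, -0.142, 0.702, 0.077]
ft_force: [0.6, 0.3, 0.3]
width: 0.0282
```

```bash
python3 - <<'E'
from h import *
c=TM[1]; rel(c-zd*.028,-zd,ly)
E
```

```text
turn [ 0.48 -5.48 17.14] | 18.0 shift [-0.04  0.49 -1.48] j [-0.23  0.63  0.8   1.64 -0.72  1.32 -0.69]
turn [-0.01  0.02  0.01] | 0.02 shift [-0.04  0.49 -1.48] j [-0.23  0.63  0.8   1.64 -0.72  1.32 -0.69]
```

Emit:
jog_arm(motion="0 0 0 -0.01 0.24 -0.74 -0.4; 0 0 0 -0.01 0.24 -0.72 -0.4; 0 0 0 0 0 0 -0.4")

```text
clock: 15.78
ee_pos: [0.6319, -0.1279, 0.0883]
ee_rot: [-0.696, -0.142, 0.7, 0.076]
ft_force: [0.0, -0.1, 1.6]
width: 0.0282
```

```bash
python3 - <<'E'
from h import *
c=TM[1]; rel(c-zd*.028,-zd,ly)
E
```

```text
turn [ 0.44 -5.47 17.13] | 17.98 shift [-0.06 -0.01 -0.07] j [-0.24  0.7   0.74  1.72 -0.8   1.18 -0.63]
turn [ 0.    0.05 -0.  ] | 0.05 shift [-0.06 -0.01 -0.07] j [-0.24  0.7   0.74  1.72 -0.8   1.18 -0.63]
```

Emit:
jog_arm(motion="0 0 0 0 0 -0.05 -1; 0 0 0 0 0 0 -1; 0 0 0 0 0 0 -1; 0 0 0 0 0 0 -1")

```text
clock: 16.27
ee_pos: [0.6347, -0.1297, 0.0916]
ee_rot: [0.698, 0.142, -0.698, -0.075]
ft_force: [-1.1, 0.9, -2.3]
width: 0.01
```

Emit:
jog_arm(motion="0 0 0 0.01 -0.09 0.3 -1; 0 0 0 0.01 -0.16 0.5 -1; 0 0 0 0.02 -0.19 0.6 -1; 0 0 0 0.02 -0.19 0.6 -1; 0 0 0 0.02 -0.15 0.6 -1")

```text
clock: 16.9
ee_pos: [0.6379, -0.1803, 0.2557]
ee_rot: [-0.698, -0.14, 0.698, 0.075]
ft_force: [-0.1, 1.1, -2.0]
width: 0.01
```

Emit:
jog_arm(motion="0 0 0 0 0 0.8 -1; 0 0 0 0 0 0.8 -1; 0 0 0 0 0 0 -1")

```text
clock: 17.27
ee_pos: [0.6368, -0.1849, 0.3616]
ee_rot: [0.7, 0.137, -0.697, -0.074]
ft_force: [0.3, 0.8, -2.0]
width: 0.0101
```

Emit:
jog_arm(motion="-0.17 0 0 -0.55 0.9 0 -1; -0.17 0 0 -0.55 0.95 0 -1; -0.17 0 0 -0.55 0.95 0 -1; -0.17 0 0 -0.55 0.95 0 -1; -0.17 0 0 -0.5 0.95 0 -1")

```text
clock: 17.9
ee_pos: [0.4897, 0.0615, 0.3603]
ee_rot: [-0.703, -0.081, 0.706, 0.029]
ft_force: [1.4, 0.1, -1.5]
width: 0.0099
```

Emit:
jog_arm(motion="-0.17 0 0 0 0.95 -0.4 -1; -0.17 0 0 0 0.95 -0.4 -1; -0.17 0 0 0 0.95 -0.4 -1; -0.17 0 0 0 0.95 -0.4 -1; -0.17 0 0 0 0.7 -0.2 -1")

```text
clock: 18.52
ee_pos: [0.4861, 0.3369, 0.2527]
ee_rot: [-0.705, -0.03, 0.709, -0.022]
ft_force: [0.7, -0.8, -0.8]
width: 0.0095
```

```bash
python3 - <<'E'
from h import *
rel(slot(3)+rx*.004+[0,0,.19],[0,0,-1],-ry)
E
```

```text
turn [-0.07 -0.04  0.07] | 0.1 shift [-0.05  0.47 -0.88] j [-1.25  0.29  0.68  1.77 -0.21  1.15 -2.  ]
turn [ -0.06   0.1  -17.93] | 17.93 shift [-0.05  0.47 -0.88] j [-1.25  0.29  0.68  1.77 -0.21  1.15 -2.  ]
```

Emit:
jog_arm(motion="-0.07 -0.04 0.07 -0.05 0.45 -0.45 -1; 0 0 0 0 0 -0.4 -1; 0 0 0 0 0 0 -1; 0 0 0 0 0 0 -1")

```text
clock: 19.02
ee_pos: [0.4816, 0.3664, 0.1987]
ee_rot: [-0.706, -0.03, 0.707, -0.034]
ft_force: [1.1, 0.2, -0.7]
width: 0.0098
```

```bash
cat >> h.py <<'E'
def chk(i,tag,zlo,zhi):
    """lid over/in slot i: x and y extents in rack coords"""
    for n,im,W in look(tag):
        Q=rk(W); y=(i-2)*.046
        m=(abs(Q[...,0])<.11)&(abs(Q[...,1]-y)<.02)&(Q[...,2]>zlo)&(Q[...,2]<zhi); P=Q[m]
        F=P[abs(P[:,1]-np.percentile(P[:,1],40))<.004]
        print(n,len(P),'x',np.percentile(P[:,0],[1,99]).round(4),P[:,0].mean().round(3),'y-slot',(np.percentile(P[:,1],[2,50,98])-y).round(4),'z',np.percentile(P[:,2],[2,50,98]).round(4),'slopes',np.linalg.lstsq(np.c_[F[:,0],F[:,2]-.15,np.ones(len(F))],F[:,1],rcond=None)[0].round(4)[:2])
    rel(slot(i)+rx*.004+[0,0,.145],[0,0,-1],-ry)
E
python3 - <<'E'
from h import *
chk(3,'d',.12,.225)
E
```

```text
tcp [0.4816 0.3664 0.1987] rack 0.0028 0.0473 [ 1.1  0.2 -0.7]
top 984 x [-0.0843  0.0818] -0.021 y-slot [-0.0051 -0.003   0.0052] z [0.126  0.1928 0.2213] slopes [0.0016 0.0191]
scene 586 x [-0.0074  0.0852] 0.044 y-slot [-0.0112  0.0044  0.0144] z [0.1283 0.2154 0.2235] slopes [ 0.0005 -0.0074]
turn [ 0.03 -0.   -0.02] | 0.04 shift [ 0.02 -0.02 -0.73] j [-1.26  0.37  0.65  1.8  -0.25  1.06 -2.  ]
turn [ 0.    0.05 17.98] | 17.98 shift [ 0.02 -0.02 -0.73] j [-1.26  0.37  0.65  1.8  -0.25  1.06 -2.  ]
```

Emit:
jog_arm(motion="0.03 0 0 0.02 -0.02 -0.3 -1; 0 0 0 0 0 -0.35 -1; 0 0 0 0 0 0 -1")

```text
clock: 19.5
ee_pos: [0.4837, 0.3645, 0.1591]
ee_rot: [0.707, 0.032, -0.706, 0.031]
ft_force: [-0.1, -0.3, -2.2]
width: 0.0097
```

```bash
python3 - <<'E'
from h import *
s=ctrl.get_state();print(rk(s['ee_pos'])-[0,.046,0],s['ft_force']); rel(slot(3)+rx*.004+[0,0,.082],[0,0,-1],-ry)
E
```

```text
[ 0.00463397 -0.00076241  0.15908261] [-0.10205919 -0.34756767 -2.17786853]
turn [-0.02  0.01 -0.01] | 0.02 shift [-0.01  0.01 -1.12] j [-1.24  0.41  0.63  1.84 -0.29  0.98 -1.96]
turn [-1.000e-02 -2.000e-02  1.799e+01] | 17.99 shift [-0.01  0.01 -1.12] j [-1.24  0.41  0.63  1.84 -0.29  0.98 -1.96]
```

Emit:
jog_arm(motion="0 0 0 -0.01 0.01 -0.35 -1; 0 0 0 0 0 -0.35 -1; 0 0 0 0 0 -0.25 -1; 0 0 0 0 0 0 -1")

```text
clock: 20.0
ee_pos: [0.4846, 0.3649, 0.1024]
ee_rot: [0.708, 0.033, -0.705, 0.029]
ft_force: [0.1, -0.2, -0.8]
width: 0.0099
```

Emit:
jog_arm(motion="0 0 0 0 0 -0.12 -1; 0 0 0 0 0 -0.05 -1; 0 0 0 0 0 -0.03 -1")

```text
clock: 20.38
ee_pos: [0.4854, 0.3655, 0.0913]
ee_rot: [0.708, 0.033, -0.705, 0.029]
ft_force: [-0.3, 0.6, -1.4]
width: 0.0101
```

Emit:
jog_arm(motion="0 0 0 -0.02 0 -0.07 -1; 0 0 0 0 0 -0.05 -1; 0 0 0 0 0 -0.03 -1; 0 0 0 0 0 -0.03 -1")

```text
clock: 20.88
ee_pos: [0.4865, 0.3672, 0.0881]
ee_rot: [0.709, 0.036, -0.704, 0.026]
ft_force: [-12.4, -7.7, 33.6]
width: 0.0101
```

Emit:
jog_arm(motion="0 0 0 0 0 0.03 -0.5; 0 0 0 0 0 0 -0.5; 0 0 0 0 0 0 -0.5; 0 0 0 0 0 0.6 -0.5; 0 0 0 0 0 1 -0.5")

```text
clock: 21.5
ee_pos: [0.4847, 0.3661, 0.1846]
ee_rot: [0.708, 0.034, -0.705, 0.028]
ft_force: [0.4, 1.2, 0.1]
width: 0.0235
```

Emit:
jog_arm(motion="0 0 0 0 0 1 -0.4; 0 0 0 0 -0.9 0.8 -0.4; 0 0 0 0 -1 0 -0.4; 0 0 0 0 -1 0 -0.4; 0.17 0 0 0 -1 0 -0.4")

```text
clock: 22.12
ee_pos: [0.4852, 0.1396, 0.2915]
ee_rot: [0.71, 0.049, -0.702, 0.019]
ft_force: [1.4, -1.6, 0.0]
width: 0.0281
```

Emit:
jog_arm(motion="0.3 0.05 0 0.5 -1 0 -0.4; 0.3 0.05 0 0.5 -1 0 -0.4; 0.3 0.05 0 0.5 -1 0 -0.4; 0.3 0.05 0 0.5 -1 0 -0.4; 0.3 0.05 0 0.5 -1 0 -0.4")

```text
clock: 22.75
ee_pos: [0.6143, -0.1175, 0.2936]
ee_rot: [-0.693, -0.139, 0.704, 0.07]
ft_force: [0.5, 2.0, 2.0]
width: 0.0282
```

```bash
python3 - <<'E'
from h import *
chk(3,'e',.075,.14); chk(4,'e2',.075,.14)
rel(TM[2]+zd*.04,-zd,ly)
E
```

```text
tcp [ 0.6143 -0.1175  0.2936] rack 0.0929 -0.4462 [0.5 2.  2. ]
top 639 x [-0.0806  0.0843] 0.002 y-slot [-0.0055 -0.0027  0.0045] z [0.0766 0.1062 0.1131] slopes [-0.0097  0.0314]
scene 538 x [-0.0772  0.088 ] 0.009 y-slot [-0.003   0.0031  0.0078] z [0.0783 0.1091 0.1135] slopes [-0.001   0.0068]
turn [-1.67 -0.17  0.01] | 1.68 shift [-2.17  8.18 -2.29] j [-0.37  0.48  0.9   1.58 -0.62  1.46 -0.84]
turn [ -0.26   2.61 -17.8 ] | 17.99 shift [-2.17  8.18 -2.29] j [-0.37  0.48  0.9   1.58 -0.62  1.46 -0.84]
tcp [ 0.6132 -0.1254  0.2921] rack 0.0911 -0.454 [-2.   0.8 -0.5]
top 696 x [-0.0811  0.0839] 0.002 y-slot [-0.005  -0.0022  0.0055] z [0.0769 0.1059 0.113 ] slopes [-0.0075  0.0263]
scene 514 x [-0.0783  0.0874] 0.01 y-slot [-0.0035  0.0021  0.0073] z [0.0797 0.1094 0.1137] slopes [0.0017 0.0085]
turn [-1.68 -0.17 -0.03] | 1.69 shift [-2.24  8.83 -2.3 ] j [-0.38  0.48  0.9   1.58 -0.61  1.46 -0.84]
turn [ 0.26 -2.62 17.77] | 17.97 shift [-2.24  8.83 -2.3 ] j [-0.38  0.48  0.9   1.58 -0.61  1.46 -0.84]
turn [ -0.52   5.33 -17.18] | 17.99 shift [ 0.29 -1.5  -2.4 ] j [-0.38  0.48  0.9   1.58 -0.61  1.46 -0.84]
turn [ 0.09 -0.01  0.  ] | 0.09 shift [ 0.29 -1.5  -2.4 ] j [-0.38  0.48  0.9   1.58 -0.61  1.46 -0.84]
```

Emit:
jog_arm(motion="0.09 0 0 0.2 -0.75 -0.5 -0.4; 0 0 0 0.08 -0.7 -0.7 -0.4; 0 0 0 0 0 -0.6 -0.4; 0 0 0 0 0 0 -0.4")

```text
clock: 23.45
ee_pos: [0.6325, -0.1988, 0.1833]
ee_rot: [-0.692, -0.147, 0.703, 0.073]
ft_force: [0.1, 0.2, -0.1]
width: 0.0282
```

```bash
python3 - <<'E'
from h import *
rel(TM[2]-zd*.026,-zd,ly)
E
```

```text
turn [ 0.53 -5.47 17.07] | 17.93 shift [-0.06  0.17 -1.62] j [-0.17  0.66  0.82  1.58 -0.72  1.38 -0.63]
turn [-0.01  0.01 -0.07] | 0.07 shift [-0.06  0.17 -1.62] j [-0.17  0.66  0.82  1.58 -0.72  1.38 -0.63]
```

Emit:
jog_arm(motion="0 0 0 -0.03 -0.35 0 -0.4; 0 0 0 0 0 0 -0.4; 0 0 0 0 0.16 -0.5 -0.4; 0 0 0 0 0 0 -0.4")

```text
clock: 23.95
ee_pos: [0.6333, -0.2091, 0.1597]
ee_rot: [-0.695, -0.149, 0.7, 0.07]
ft_force: [-0.5, -0.1, -0.4]
width: 0.0282
```

```bash
python3 - <<'E'
from h import *
rel(TM[2]-zd*.026,-zd,ly)
E
```

```text
turn [ 0.48 -5.44 17.03] | 17.89 shift [-0.08  0.34 -1.23] j [-0.14  0.69  0.81  1.59 -0.74  1.35 -0.59]
turn [-0.    0.05 -0.1 ] | 0.11 shift [-0.08  0.34 -1.23] j [-0.14  0.69  0.81  1.59 -0.74  1.35 -0.59]
```

Emit:
jog_arm(motion="0 0 -0.1 -0.05 0.12 -0.6 -0.4; 0 0 0 -0.02 0.2 -0.6 -0.4; 0 0 0 0 0 -0.03 -0.4; 0 0 0 0 0 0 -0.4")

```text
clock: 24.45
ee_pos: [0.6328, -0.1921, 0.0932]
ee_rot: [0.699, 0.142, -0.697, -0.074]
ft_force: [1.3, -0.6, 0.4]
width: 0.0283
```

```bash
python3 - <<'E'
from h import *
rel(TM[2]-zd*.026,-zd,ly)
E
```

```text
turn [ 0.36 -5.44 17.12] | 17.96 shift [-0.07  0.05 -0.12] j [-0.15  0.73  0.77  1.67 -0.8   1.23 -0.56]
turn [ 0.01  0.1  -0.  ] | 0.1 shift [-0.07  0.05 -0.12] j [-0.15  0.73  0.77  1.67 -0.8   1.23 -0.56]
```

Emit:
jog_arm(motion="0 0.08 0 -0.04 0.04 -0.12 -0.4; 0 0 0 0 0 0 -1; 0 0 0 0 0 0 -1; 0 0 0 0 0 0 -1; 0 0 0 0 0 0 -1")

```text
clock: 25.08
ee_pos: [0.6316, -0.1897, 0.0892]
ee_rot: [-0.695, -0.142, 0.701, 0.075]
ft_force: [0.7, 2.5, -0.8]
width: 0.0095
```

Emit:
jog_arm(motion="0 0 0 0.01 -0.09 0.3 -1; 0 0 0 0.01 -0.16 0.5 -1; 0 0 0 0.02 -0.19 0.6 -1; 0 0 0 0.02 -0.19 0.6 -1; 0 0 0 0.02 -0.15 0.6 -1")

```text
clock: 25.7
ee_pos: [0.6347, -0.2409, 0.2524]
ee_rot: [-0.694, -0.14, 0.702, 0.075]
ft_force: [1.2, 0.3, -2.2]
width: 0.01
```

Emit:
jog_arm(motion="0 0 0 0 0 0.8 -1; 0 0 0 0 0 0.8 -1; 0 0 0 0 0 0 -1")

```text
clock: 26.08
ee_pos: [0.6332, -0.2462, 0.3582]
ee_rot: [-0.697, -0.136, 0.7, 0.074]
ft_force: [-0.6, -0.7, -2.7]
width: 0.0099
```

Emit:
jog_arm(motion="-0.17 0 0 -0.5 0.95 0 -1; -0.17 0 0 -0.55 1 0 -1; -0.17 0 0 -0.55 1 0 -1; -0.17 0 0 -0.55 1 0 -1; -0.17 0 0 -0.5 1 0 -1")

```text
clock: 26.7
ee_pos: [0.5027, -0.0105, 0.3581]
ee_rot: [-0.699, -0.081, 0.71, 0.031]
ft_force: [-0.0, 1.1, -1.9]
width: 0.0101
```

Emit:
jog_arm(motion="-0.17 0 0 0 1 -0.4 -1; -0.17 0 0 0 1 -0.4 -1; -0.17 0 0 0 1 -0.4 -1; -0.17 0 0 0 1 -0.4 -1; -0.17 0 0 0 0.7 -0.2 -1")

```text
clock: 27.32
ee_pos: [0.5001, 0.2665, 0.2533]
ee_rot: [-0.701, -0.029, 0.712, -0.019]
ft_force: [0.7, 0.2, -1.0]
width: 0.0101
```

```bash
python3 - <<'E'
from h import *
rel(slot(2)+rx*.002+[0,0,.19],[0,0,-1],-ry)
E
```

```text
turn [-0.08 -0.09  0.11] | 0.16 shift [-0.25  0.88 -0.89] j [-1.24  0.26  0.79  1.82 -0.23  1.15 -1.87]
turn [ -0.14   0.12 -17.89] | 17.89 shift [-0.25  0.88 -0.89] j [-1.24  0.26  0.79  1.82 -0.23  1.15 -1.87]
```

Emit:
jog_arm(motion="-0.08 -0.09 0.11 -0.2 0.7 -0.3 -1; 0 0 0 -0.05 0.17 -0.4 -1; 0 0 0 0 0 -0.15 -1; 0 0 0 0 0 0 -1; 0 0 0 0 0 0 -1")

```text
clock: 27.95
ee_pos: [0.4845, 0.3201, 0.2]
ee_rot: [0.706, 0.03, -0.706, 0.033]
ft_force: [-0.7, -0.9, -2.2]
width: 0.0096
```

```bash
python3 - <<'E'
from h import *
chk(2,'f',.12,.225)
E
```

```text
tcp [0.4845 0.3201 0.2   ] rack 0.0016 0.0009 [-0.7 -0.9 -2.2]
top 980 x [-0.0815  0.0855] -0.011 y-slot [-0.005  -0.003   0.0044] z [0.1277 0.1974 0.223 ] slopes [-0.0006  0.0199]
scene 656 x [-0.004   0.0893] 0.047 y-slot [-0.0085  0.005   0.0159] z [0.127  0.2093 0.2236] slopes [-0.0222 -0.0224]
turn [ 0.03  0.   -0.01] | 0.03 shift [ 0.04 -0.02 -0.75] j [-1.29  0.34  0.74  1.86 -0.26  1.04 -1.92]
turn [-1.000e-02  4.000e-02  1.799e+01] | 17.99 shift [ 0.04 -0.02 -0.75] j [-1.29  0.34  0.74  1.86 -0.26  1.04 -1.92]
```

Emit:
jog_arm(motion="0.03 0 0 -0.03 -0.02 -0.3 -1; 0 0 0 0 0 -0.35 -1; 0 0 0 0 0 0 -1")

```text
clock: 28.42
ee_pos: [0.4841, 0.3186, 0.1626]
ee_rot: [0.707, 0.032, -0.705, 0.03]
ft_force: [0.6, -0.4, -1.3]
width: 0.01
```

```bash
python3 - <<'E'
from h import *
s=ctrl.get_state();print(rk(s['ee_pos']),s['ft_force']); rel(slot(2)+rx*-.001+[0,0,.08],[0,0,-1],-ry)
E
```

```text
[ 0.00109241 -0.00052494  0.1626054 ] [ 0.62555149 -0.42843309 -1.28559227]
turn [-0.02  0.02 -0.  ] | 0.03 shift [-0.04  0.01 -1.21] j [-1.26  0.38  0.72  1.9  -0.3   0.96 -1.89]
turn [-0.03 -0.03 18.  ] | 18.0 shift [-0.04  0.01 -1.21] j [-1.26  0.38  0.72  1.9  -0.3   0.96 -1.89]
```

Emit:
jog_arm(motion="0 0 0 -0.03 0.01 -0.35 -1; 0 0 0 0 0 -0.35 -1; 0 0 0 0 0 -0.3 -1; 0 0 0 0 0 0 -1")

```text
clock: 28.92
ee_pos: [0.4848, 0.3199, 0.1054]
ee_rot: [0.709, 0.033, -0.704, 0.028]
ft_force: [-0.0, -0.2, -1.8]
width: 0.0094
```

Emit:
jog_arm(motion="0 0 0 0 0 -0.12 -1; 0 0 0 0 0 -0.06 -1; 0 0 0 0 0 -0.05 -1; 0 0 0 0 0 -0.04 -1")

```text
clock: 29.42
ee_pos: [0.4859, 0.3206, 0.0901]
ee_rot: [0.71, 0.034, -0.703, 0.027]
ft_force: [-0.3, 0.0, -0.9]
width: 0.0094
```

Emit:
jog_arm(motion="0 0 0 -0.05 -0.01 -0.06 -1; 0 0 0 0 0 -0.06 -1; 0 0 0 0 0 -0.05 -1; 0 0 0 0 0 -0.03 -1")

```text
clock: 29.92
ee_pos: [0.4879, 0.322, 0.0861]
ee_rot: [0.712, 0.036, -0.701, 0.023]
ft_force: [-15.2, -7.5, 36.3]
width: 0.0097
```

Emit:
jog_arm(motion="0 0 0 -0.02 0 0.02 -0.5; 0 0 0 0 0 0 -0.5; 0 0 0 0 0 0 -0.5; 0 0 0 0 0 0.6 -0.5; 0 0 0 0 0 1 -0.5")

```text
clock: 30.55
ee_pos: [0.4848, 0.3208, 0.1821]
ee_rot: [0.711, 0.035, -0.702, 0.025]
ft_force: [0.5, -0.1, 0.5]
width: 0.023
```

Emit:
jog_arm(motion="0 0 0 0 0 1 -0.4; 0 0 0 0 -0.9 0.8 -0.4; 0 0 0 0 -1 0 -0.4; 0 0 0 0 -1 0 -0.4; 0.17 0 0 0.1 -1 0 -0.4")

```text
clock: 31.18
ee_pos: [0.4915, 0.0942, 0.289]
ee_rot: [0.713, 0.049, -0.699, 0.016]
ft_force: [2.5, 0.9, 0.5]
width: 0.0288
```

Emit:
jog_arm(motion="0.3 0.05 0 0.5 -1 0 -0.4; 0.3 0.05 0 0.5 -1 0 -0.4; 0.3 0.05 0 0.5 -1 0 -0.4; 0.3 0.05 0 0.5 -1 0 -0.4; 0.3 0.05 0 0.6 -1 0 -0.4")

```text
clock: 31.8
ee_pos: [0.6124, -0.1354, 0.2917]
ee_rot: [-0.696, -0.128, 0.703, 0.065]
ft_force: [0.9, 1.9, 2.1]
width: 0.028
```

```bash
python3 - <<'E'
from h import *
chk(2,'g',.075,.14)
rel(TM[3]+zd*.06,-zd,ly)
E
```

```text
tcp [ 0.6124 -0.1354  0.2917] rack 0.0894 -0.4639 [0.9 1.9 2.1]
top 678 x [-0.0798  0.0856] 0.002 y-slot [-0.0041 -0.0019  0.0071] z [0.0765 0.1056 0.113 ] slopes [-0.0005  0.078 ]
scene 582 x [-0.0755  0.0905] 0.013 y-slot [-0.0027  0.0045  0.0082] z [0.0771 0.1088 0.1135] slopes [-0.0039 -0.115 ]
turn [-1.54 -0.13  0.04] | 1.55 shift [-2.08  7.7  -2.25] j [-0.38  0.5   0.95  1.58 -0.62  1.46 -0.81]
turn [ -0.21   2.4  -17.8 ] | 17.96 shift [-2.08  7.7  -2.25] j [-0.38  0.5   0.95  1.58 -0.62  1.46 -0.81]
turn [ -0.45   5.11 -17.18] | 17.92 shift [ 0.47 -2.18 -2.04] j [-0.38  0.5   0.95  1.58 -0.62  1.46 -0.81]
turn [0.23 0.02 0.08] | 0.25 shift [ 0.47 -2.18 -2.04] j [-0.38  0.5   0.95  1.58 -0.62  1.46 -0.81]
```

Emit:
jog_arm(motion="0.12 0 0.08 0.2 -0.8 0 -0.4; 0.1 0 0 0.2 -0.8 -0.5 -0.4; 0 0 0 0.07 -0.75 -0.6 -0.4; 0 0 0 0 0 -0.5 -0.4; 0 0 0 0 0 0 -0.4")

```text
clock: 32.52
ee_pos: [0.6408, -0.2869, 0.1885]
ee_rot: [-0.693, -0.143, 0.703, 0.075]
ft_force: [-0.5, 0.8, 1.1]
width: 0.0284
```

```bash
python3 - <<'E'
from h import *
rel(TM[3]-zd*.026,-zd,ly)
E
```

```text
turn [ 0.52 -5.46 17.12] | 17.98 shift [-0.06  0.66 -1.71] j [-0.03  0.75  0.85  1.44 -0.75  1.47 -0.55]
turn [ 0.    0.   -0.02] | 0.02 shift [-0.06  0.66 -1.71] j [-0.03  0.75  0.85  1.44 -0.75  1.47 -0.55]
```

Emit:
jog_arm(motion="0 0 0 -0.02 0.2 -0.3 -0.4; 0 0 0 -0.02 0.19 -0.6 -0.4; 0 0 0 -0.01 0.14 -0.45 -0.4; 0 0 0 0 0 0 -0.4")

```text
clock: 33.02
ee_pos: [0.6403, -0.2525, 0.1118]
ee_rot: [-0.694, -0.144, 0.701, 0.073]
ft_force: [0.6, 0.7, 0.9]
width: 0.0281
```

```bash
python3 - <<'E'
from h import *
rel(TM[3]-zd*.026,-zd,ly)
E
```

```text
turn [ 0.48 -5.43 17.1 ] | 17.95 shift [-0.05  0.09 -0.43] j [-0.07  0.79  0.81  1.55 -0.8   1.34 -0.52]
turn [ 0.02  0.03 -0.04] | 0.05 shift [-0.05  0.09 -0.43] j [-0.07  0.79  0.81  1.55 -0.8   1.34 -0.52]
```

Emit:
jog_arm(motion="0 0 0 -0.04 0.09 -0.42 -0.4; 0 0 0 0 0 -0.02 -0.4; 0 0 0 0 0 0 -1; 0 0 0 0 0 0 -1; 0 0 0 0 0 0 -1")

```text
clock: 33.65
ee_pos: [0.6415, -0.2493, 0.0941]
ee_rot: [-0.697, -0.143, 0.699, 0.07]
ft_force: [-0.3, 0.6, -1.3]
width: 0.0096
```

Emit:
jog_arm(motion="0 0 0 0 0 0 -1; 0 0 0 0.01 -0.09 0.3 -1; 0 0 0 0.01 -0.16 0.5 -1; 0 0 0 0.02 -0.19 0.6 -1; 0 0 0 0.02 -0.19 0.6 -1")

```text
clock: 34.28
ee_pos: [0.644, -0.2884, 0.2192]
ee_rot: [-0.696, -0.143, 0.7, 0.071]
ft_force: [0.6, 0.1, -1.8]
width: 0.01
```

Emit:
jog_arm(motion="0 0 0 0.02 -0.15 0.6 -1; 0 0 0 0 0 0.8 -1; 0 0 0 0 0 0.8 -1; 0 0 0 0 0 0 -1")

```text
clock: 34.78
ee_pos: [0.6432, -0.3024, 0.3637]
ee_rot: [-0.698, -0.139, 0.699, 0.07]
ft_force: [-0.4, -0.5, -1.6]
width: 0.0098
```

Emit:
jog_arm(motion="-0.15 0 0 -0.55 0.95 0 -1; -0.15 0 0 -0.55 1 0 -1; -0.15 0 0 -0.55 1 0 -1; -0.15 0 0 -0.6 1 0 -1; -0.15 0 0 -0.6 1 0 -1")

```text
clock: 35.4
ee_pos: [0.5098, -0.0759, 0.3658]
ee_rot: [-0.7, -0.092, 0.708, 0.033]
ft_force: [0.4, 0.6, -0.2]
width: 0.0096
```

Emit:
jog_arm(motion="-0.17 0 0 -0.1 1 -0.2 -1; -0.17 0 0 -0.1 1 -0.4 -1; -0.17 0 0 0 1 -0.4 -1; -0.17 0 0 0 1 -0.4 -1; -0.17 0 0 0 1 -0.3 -1")

```text
clock: 36.02
ee_pos: [0.4949, 0.2194, 0.2675]
ee_rot: [-0.702, -0.04, 0.711, -0.016]
ft_force: [1.4, -0.2, -0.3]
width: 0.0098
```

```bash
python3 - <<'E'
from h import *
rel(slot(1)+rx*-.001+[0,0,.19],[0,0,-1],-ry)
E
```

```text
turn [-0.19 -0.08  0.04] | 0.21 shift [-0.15  0.89 -1.12] j [-1.26  0.19  0.87  1.87 -0.2   1.15 -1.81]
turn [ -0.12   0.29 -17.95] | 17.96 shift [-0.15  0.89 -1.12] j [-1.26  0.19  0.87  1.87 -0.2   1.15 -1.81]
```

Emit:
jog_arm(motion="-0.15 -0.08 0.04 -0.12 0.7 -0.4 -1; -0.04 0 0 -0.03 0.17 -0.4 -1; 0 0 0 0 0 -0.3 -1; 0 0 0 0 0 0 -1; 0 0 0 0 0 0 -1")

```text
clock: 36.65
ee_pos: [0.4845, 0.2747, 0.1987]
ee_rot: [-0.706, -0.03, 0.706, -0.033]
ft_force: [1.5, -0.6, -1.8]
width: 0.0095
```

```bash
python3 - <<'E'
from h import *
chk(1,'i',.12,.225)
E
```

```text
tcp [0.4845 0.2747 0.1987] rack -0.0024 -0.0443 [ 1.5 -0.6 -1.8]
top 916 x [-0.0912  0.0755] -0.021 y-slot [-0.0047 -0.0023  0.0053] z [0.1236 0.1909 0.2182] slopes [-0.0037  0.0101]
scene 731 x [-0.0545  0.0787] 0.035 y-slot [-0.0067  0.007   0.0178] z [0.1234 0.1978 0.2205] slopes [-0.0025 -0.0167]
turn [ 0.02  0.   -0.02] | 0.03 shift [ 0.11 -0.02 -0.73] j [-1.29  0.31  0.81  1.91 -0.26  1.03 -1.85]
turn [-0.    0.04 17.98] | 17.98 shift [ 0.11 -0.02 -0.73] j [-1.29  0.31  0.81  1.91 -0.26  1.03 -1.85]
```

Emit:
jog_arm(motion="0.02 0 0 0.09 -0.02 -0.3 -1; 0 0 0 0 0 -0.35 -1; 0 0 0 0 0 0 -1")

```text
clock: 37.12
ee_pos: [0.4912, 0.273, 0.1584]
ee_rot: [0.707, 0.032, -0.706, 0.031]
ft_force: [0.3, 0.2, -1.7]
width: 0.0098
```

```bash
python3 - <<'E'
from h import *
s=ctrl.get_state();print(rk(s['ee_pos']),s['ft_force']); rel(slot(1)+rx*.0035+[0,0,.08],[0,0,-1],-ry)
E
```

```text
[ 0.00415241 -0.04652454  0.15841005] [ 0.34156573  0.23923086 -1.69367166]
turn [-0.01  0.01 -0.01] | 0.02 shift [-0.01  0.01 -1.14] j [-1.24  0.37  0.78  1.95 -0.32  0.95 -1.79]
turn [-1.000e-02 -2.000e-02  1.799e+01] | 17.99 shift [-0.01  0.01 -1.14] j [-1.24  0.37  0.78  1.95 -0.32  0.95 -1.79]
```

Emit:
jog_arm(motion="0 0 0 -0.02 0 -0.35 -1; 0 0 0 -0.01 0 -0.35 -1; 0 0 0 -0.01 0 -0.25 -1; 0 0 0 -0.01 0 -0.1 -1; 0 0 0 0 0 0 -1")

```text
clock: 37.75
ee_pos: [0.4904, 0.2727, 0.0952]
ee_rot: [0.708, 0.032, -0.705, 0.03]
ft_force: [-0.2, 0.6, -1.3]
width: 0.0097
```

Emit:
jog_arm(motion="0 0 0 -0.02 0 -0.05 -1; 0 0 0 -0.01 0 -0.05 -1; 0 0 0 0 0 -0.04 -1; 0 0 0 0 0 -0.03 -1")

```text
clock: 38.25
ee_pos: [0.4912, 0.2743, 0.0917]
ee_rot: [0.709, 0.035, -0.704, 0.027]
ft_force: [-13.4, -6.7, 31.7]
width: 0.0097
```

Emit:
jog_arm(motion="0 0 0 -0.02 0 0.02 -0.5; 0 0 0 0 0 0 -0.5; 0 0 0 0 0 0 -0.5; 0 0 0 0 0 0.6 -0.5; 0 0 0 0 0 1 -0.5")

```text
clock: 38.88
ee_pos: [0.4886, 0.2737, 0.1889]
ee_rot: [0.708, 0.034, -0.705, 0.028]
ft_force: [0.1, 0.7, 0.7]
width: 0.0235
```

Emit:
jog_arm(motion="0 0 0 0 -0.4 1 0; 0 0 0.9 0.3 -0.9 0.2 0; 0 0 0.9 0.3 -0.9 0 0; 0 0 0.9 0.3 -0.9 0 0; 0 0 0.9 0.3 -0.9 0 0")

```text
clock: 39.5
ee_pos: [0.5599, 0.0432, 0.2653]
ee_rot: [0.665, 0.253, -0.659, 0.243]
ft_force: [1.1, 0.4, 0.5]
width: 0.047
```

```bash
python3 - <<'E'
from h import *
for i in (1,2,3,4): chk(i,'j%d'%i,.075,.14)
a=cv2.imread('pics/j4scene.png')[230:470,300:560]; b=cv2.imread('pics/j4top.png')[160:300,100:280]
cv2.imwrite('pics/c6.png',np.hstack([cv2.resize(a,(400,370)),cv2.resize(b,(400,370))]))
d=np.load('pics/j4top.npy');Q=rk(cloud('top',d)); im=cv2.imread('pics/j4top.png')
m=(im.max(2)<60)&(Q[...,1]<-.12)&(Q[...,1]>-.2)&(Q[...,0]>.05)&(Q[...,0]<.2)&(Q[...,2]>.1)&(Q[...,2]<.2);print('grip',m.sum(),Q[m].mean(0),Q[m][:,2].max())
print(RC+.129*rx[:2]-.16*ry[:2])
rel(np.r_[RC+.125*rx[:2]-.161*ry[:2],.26],[0,0,-1],rx)
E
```

```text
tcp [0.5599 0.0432 0.2653] rack 0.0526 -0.2814 [1.1 0.4 0.5]
top 576 x [-0.0827  0.0812] 0.005 y-slot [-0.0049 -0.0024  0.0058] z [0.0771 0.108  0.1132] slopes [0.001  0.0948]
scene 604 x [-0.0825  0.0837] 0.006 y-slot [-0.0046  0.0033  0.0066] z [0.0774 0.1076 0.1134] slopes [-0.0008 -0.1196]
turn [-0.07  0.05 -3.57] | 3.57 shift [-1.16  3.92 -1.84] j [-0.88  0.24  0.84  1.83 -0.21  1.15 -0.82]
turn [-0.06 -0.09 14.43] | 14.43 shift [-1.16  3.92 -1.84] j [-0.88  0.24  0.84  1.83 -0.21  1.15 -0.82]
tcp [0.5606 0.0381 0.2656] rack 0.0529 -0.2866 [ 0.  -0.1 -0.1]
top 682 x [-0.0798  0.0852] 0.002 y-slot [-0.0043 -0.0019  0.007 ] z [0.0767 0.1059 0.1135] slopes [0.0008 0.0774]
scene 574 x [-0.076   0.0903] 0.013 y-slot [-0.0028  0.0044  0.0083] z [0.0779 0.1085 0.1138] slopes [-0.0018 -0.1426]
turn [-0.08  0.04 -3.56] | 3.56 shift [-1.21  4.6  -1.83] j [-0.88  0.24  0.84  1.83 -0.21  1.15 -0.83]
turn [-0.05 -0.1  14.44] | 14.44 shift [-1.21  4.6  -1.83] j [-0.88  0.24  0.84  1.83 -0.21  1.15 -0.83]
tcp [0.5596 0.0434 0.265 ] rack 0.0524 -0.2812 [ 0.   2.1 -0.3]
top 653 x [-0.0805  0.084
[... 413 characters left out ...]
-0.84]
tcp [0.5593 0.0456 0.2648] rack 0.0522 -0.279 [-0.   1.2 -0.1]
top 685 x [-0.0811  0.084 ] 0.002 y-slot [-0.0051 -0.0023  0.0057] z [0.0766 0.1055 0.1132] slopes [-0.006   0.0251]
scene 514 x [-0.0792  0.0873] 0.01 y-slot [-0.0035  0.0022  0.0073] z [0.0805 0.1095 0.1138] slopes [ 0.0011 -0.0067]
turn [-0.08  0.04 -3.58] | 3.58 shift [-1.34  6.08 -1.83] j [-0.89  0.24  0.84  1.83 -0.21  1.15 -0.83]
turn [-0.05 -0.1  14.42] | 14.42 shift [-1.34  6.08 -1.83] j [-0.89  0.24  0.84  1.83 -0.21  1.15 -0.83]<stdin>:6: RuntimeWarning: Mean of empty slice.
  ret = um.true_divide(
Traceback (most recent call last):
ValueError: zero-size array to reduction operation maximum which has no identity
```

View pics/c6.png

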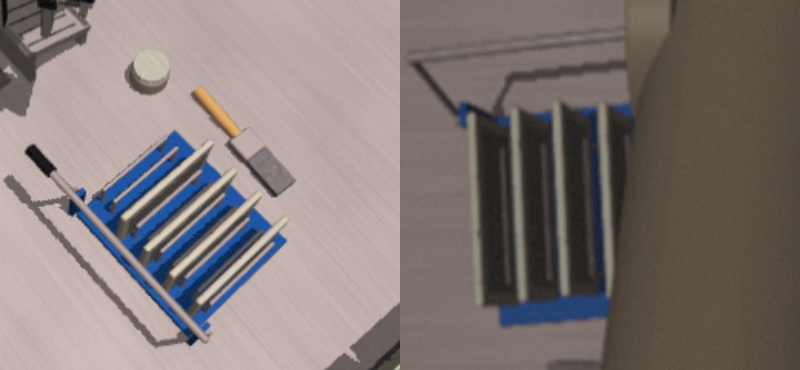

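```bash
python3 - <<'E'
from h import *
rel([.6235,.171,.25],[0,0,-1],rx)
E
```

```text
turn [-0.09 -0.03  5.42] | 5.42 shift [ 1.07  2.08 -0.25] j [-0.89  0.24  0.84  1.83 -0.21  1.15 -0.83]
turn [ -0.03   0.1  -12.58] | 12.58 shift [ 1.07  2.08 -0.25] j [-0.89  0.24  0.84  1.83 -0.21  1.15 -0.83]
```

Emit:
jog_arm(motion="0 0 0.9 0 0 0.1 0; 0 0 0.9 0.25 0.1 0 0; 0 0 0.9 0.25 0.2 0 0; 0 0 0.9 0.3 0.4 0 0; 0 0 0.9 0.27 0.6 0 0")

```text
clock: 40.52
ee_pos: [0.6234, 0.1307, 0.2715]
ee_rot: [0.512, 0.494, -0.51, 0.483]
ft_force: [0.1, 0.5, 1.4]
width: 0.047
```

Emit:
jog_arm(motion="0 0 0.9 0 0.4 0 0; 0 0 0 0 0.4 0 0; 0 0 0 0 0 0 0")

```text
clock: 40.9
ee_pos: [0.6225, 0.1871, 0.2703]
ee_rot: [0.469, 0.535, -0.469, 0.523]
ft_force: [0.5, -0.0, 0.6]
width: 0.047
```

```bash
python3 - <<'E'
from h import *
rel([.6235,.173,.25],[0,0,-1],rx)
for n,im,W in look('k'):
    Q=rk(W); m=(im.max(2)<60)&(Q[...,1]<-.12)&(Q[...,1]>-.2)&(Q[...,0]>.08)&(Q[...,0]<.17)&(Q[...,2]>.12)&(Q[...,2]<.19)
    if m.sum(): print(n,'grip',m.sum(),W[m].mean(0),Q[m].mean(0))
E
```

```text
turn [-0.07 -0.07 -0.19] | 0.21 shift [ 0.02 -0.24 -0.34] j [-0.81  0.38  0.59  1.61 -0.24  1.23 -0.06]
turn [ 0.11 -0.11 17.81] | 17.81 shift [ 0.02 -0.24 -0.34] j [-0.81  0.38  0.59  1.61 -0.24  1.23 -0.06]
tcp [0.6225 0.1871 0.2703] rack 0.1275 -0.1435 [ 0.5 -0.   0.6]
top grip 132 [0.62155091 0.17129132 0.17223953] [ 0.12519244 -0.15918876  0.17223953]
scene grip 110 [0.62474353 0.17863711 0.17321526] [ 0.12901126 -0.15214815  0.17321526]
```

Grip at about (0.623, 0.172), top 0.174. Descend and close.

Emit:
jog_arm(motion="-0.07 -0.07 -0.19 0.02 -0.23 -0.34 0; 0 0 0 0 0 -0.8 0; 0 0 0 0 0 -0.85 0; 0 0 0 0 0 0 0")

```text
clock: 41.5
ee_pos: [0.6245, 0.1665, 0.1508]
ee_rot: [0.483, 0.516, -0.481, 0.519]
ft_force: [-0.1, -0.0, 2.0]
width: 0.0469
```

Emit:
jog_arm(motion="0 0 0 0 0 0 -1; 0 0 0 0 0 0 -1; 0 0 0 0 0 0 -1; 0 0 0 0 0 0 -1; 0 0 0 0 0 0 -1")

```text
clock: 42.12
ee_pos: [0.6225, 0.1658, 0.1559]
ee_rot: [0.483, 0.517, -0.482, 0.517]
ft_force: [1.5, 0.2, -8.7]
width: 0.0147
```

```bash
python3 - <<'E'
from h import *
s=ctrl.get_state(); print(rk(s['ee_pos']),s['ft_force'],s['width'])
E
```

```text
[ 0.12566452 -0.1647895   0.15592727] [ 1.52180895  0.19015162 -8.66979484] 0.014728752862741114
```

Emit:
jog_arm(motion="0 0 0 -0.25 -0.02 0.05 -1; 0 0 0 -0.25 -0.02 0.02 -1; 0 0 0 -0.25 -0.02 0 -1; 0 0 0 -0.25 -0.02 -0.03 -1; 0 0 0 -0.25 -0.02 -0.05 -1")

```text
clock: 42.75
ee_pos: [0.553, 0.1598, 0.1597]
ee_rot: [0.488, 0.513, -0.478, 0.52]
ft_force: [11.5, 1.5, -25.2]
width: 0.015
```

```bash
cat >> h.py <<'E'
def arc():
    s=ctrl.get_state(); q=rk(s['ee_pos']); x=q[0]-.002; print(q.round(4),s['ft_force'].round(1),s['width'])
    th=np.arccos(np.clip((x-.095)/.116,-1,1)); print('theta',np.degrees(th),'bar',np.radians(144.8)-th,'grip z - tcp z',.055+.116*np.sin(th)-q[2])
E
python3 -c "from h import *; arc()"
```

```text
[ 0.0559 -0.1647  0.1597] [ 11.5   1.5 -25.2] 0.015039925522447808
theta 110.72670441170654 bar 0.5946911950209797 grip z - tcp z 0.0038207750693464437
```

Emit:
jog_arm(motion="0 0 0 -0.28 -0.02 -0.2 -1; 0 0 0 -0.18 -0.02 -0.14 -1; 0 0 0 -0.16 -0.01 -0.14 -1; 0 0 0 -0.15 -0.01 -0.16 -1; 0 0 0 -0.13 -0.01 -0.16 -1")

```text
clock: 43.38
ee_pos: [0.5017, 0.1558, 0.1196]
ee_rot: [0.493, 0.512, -0.474, 0.521]
ft_force: [-0.7, -2.1, 6.2]
width: 0.0149
```

```bash
python3 -c "from h import *; arc()"
```

```text
[ 0.0044 -0.1642  0.1196] [-0.7 -2.1  6.2] 0.01485499067368667
theta 142.95994035811177 bar 0.032115099184018 grip z - tcp z 0.00529105077753908
```

Emit:
jog_arm(motion="0 0 0 -0.07 0 -0.12 -1; 0 0 0 -0.05 0 -0.12 -1; 0 0 0 -0.03 0 -0.12 -1")

```text
clock: 43.75
ee_pos: [0.4953, 0.1565, 0.103]
ee_rot: [0.496, 0.511, -0.471, 0.52]
ft_force: [-8.4, -2.1, 39.7]
width: 0.0155
```

```bash
python3 -c "from h import *; arc()"
```

```text
[-0.0019 -0.163   0.103 ] [-8.4 -2.1 39.7] 0.015470315680994117
theta 148.48585076733832 bar -0.06433023162721252 grip z - tcp z 0.012654612706101007
```

Emit:
jog_arm(motion="0 0 0 0 0 0 -0.2; 0 0 0 0 0 0 0; 0 0 0 0 0 0 0; 0 0 0 0 0 0.5 0; 0 0 0 0 0 1 0")

```text
clock: 44.38
ee_pos: [0.4951, 0.1561, 0.194]
ee_rot: [0.495, 0.511, -0.472, 0.52]
ft_force: [1.0, 1.3, 0.3]
width: 0.0468
```

Emit:
jog_arm(motion="0 0 0 0 -0.9 0.8 0; 0 0 0 -0.3 -1 0.4 0.6; 0 0 0 0 -1 0 0.6; 0 0 0 0 -1 0 0.6; 0 0 0 0 -1 0 0.6")

```text
clock: 45.0
ee_pos: [0.4793, -0.1306, 0.2651]
ee_rot: [0.497, 0.512, -0.466, 0.524]
ft_force: [1.3, 0.6, -0.0]
width: 0.0751
```

```bash
python3 - <<'E'
from h import *
for n,im,W in look('l'):
    Q=rk(W); m=(im.max(2)<60)&(Q[...,1]<-.13)&(Q[...,1]>-.19)&(Q[...,0]>-.05)&(Q[...,0]<.05)&(Q[...,2]>.09)&(Q[...,2]<.17)
    if m.sum(): print(n,'grip',m.sum(),Q[m].mean(0),np.percentile(Q[m][:,2],[50,97]))
    m=(abs(Q[...,0])<.05)&(Q[...,2]>.117)&(Q[...,2]<.16)&(abs(Q[...,1])<.12); P=Q[m]; print('bar',m.sum(),P.mean(0),np.percentile(P[:,2],[50,95]))
    dk=(im.max(2)<55)
    for nm,(x0,x1,y0,y1,z0,z1) in dict(tubA=(.34,.50,-.44,-.27,.042,.058),tubB=(.44,.62,-.54,-.37,.042,.058)).items():
        b=dk&(W[...,0]>x0)&(W[...,0]<x1)&(W[...,1]>y0)&(W[...,1]<y1)&(W[...,2]>z0)&(W[...,2]<z1); P=W[b]
        if len(P)>20: print('  ',nm,len(P),P.mean(0),cv2.minAreaRect(P[:,:2].astype(np.float32)*1000))
    cv2.imwrite('pics/c7_%s.png'%n,im)
cv2.imwrite('pics/c7.png',np.hstack([cv2.resize(cv2.imread('pics/c7_%s.png'%n),(400,300)) for n in('scene','top')]))
E
```

```text
tcp [ 0.4793 -0.1306  0.2651] rack -0.0428 -0.4476 [ 1.3  0.6 -0. ]
top grip 132 [-0.00234068 -0.15949745  0.12855721] [0.12887244 0.13278457]
bar 470 [-0.00191049 -0.00150129  0.12629137] [0.12636469 0.12951817]
   tubB 382 [ 0.52323079 -0.45926753  0.04946882] ((526.28759765625, -455.8943786621094), (66.9824447631836, 45.6389274597168), 14.783266067504883)
scene grip 132 [ 0.0010168  -0.15821299  0.12865614] [0.12881888 0.13354178]
bar 610 [-0.00020546  0.0018664   0.12600706] [0.12627885 0.12942399]
   tubA 112 [ 0.4437278  -0.40866861  0.04868723] ((463.22576904296875, -413.7344970703125), (46.296451568603516, 69.58831787109375), 86.45379638671875)
   tubB 432 [ 0.51536141 -0.44416803  0.04945529] ((498.9942932128906, -443.49249267578125), (71.42979431152344, 141.79734802246094), 72.99594116210938)
```

View pics/c7.png

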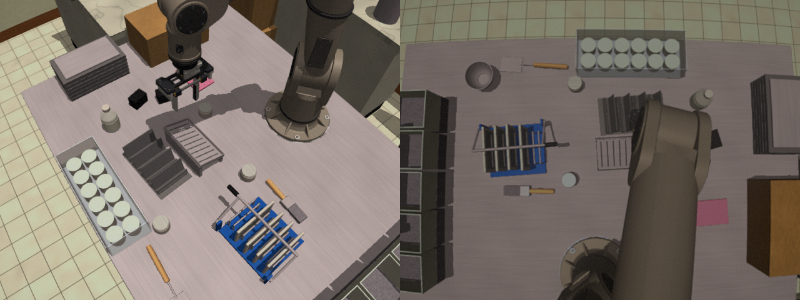

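```bash
cat >> h.py <<'E'
c,s_=np.cos(.35),np.sin(.35); cy,sy=np.cos(.067),np.sin(.067)
DX=np.array([c*cy,c*sy,s_]); DY=np.array([-sy,cy,0]); DN=np.cross(DX,DY); DC=np.array([.470,-.1105,.0625])
def tubaxes(deg): t=np.radians(deg); return np.array([np.cos(t),np.sin(t),0]),np.array([-np.sin(t),np.cos(t),0])
E
python3 - <<'E'
from h import *
rel([.527,-.455,.13],[0,0,-1],tubaxes(16.5)[1])
W=cloud('top',np.load('pics/top0.npy')); print('bottle',W[150,493],W[160,484])
E
```

```text
turn [-0.29  0.08 10.28] | 10.28 shift [ 0.81 -5.33 -2.25] j [-0.7   0.04  0.91  1.98 -0.07  1.1   0.3 ]
turn [ 0.07  0.27 -7.72] | 7.72 shift [ 0.81 -5.33 -2.25] j [-0.7   0.04  0.91  1.98 -0.07  1.1   0.3 ]
bottle [ 0.68061797 -0.40368026  0.13162434] [ 0.66559918 -0.39425543  0.09811106]
```

Emit:
jog_arm(motion="0 0.03 -0.9 0 -0.6 0 0.6; 0 0.03 -0.9 0.1 -0.65 0 0.6; 0 0.03 -0.9 0.1 -0.65 0 0.6; 0 0.03 -0.9 0.1 -0.65 0 0.6; 0 0.03 -0.9 0.1 -0.65 0 0.6")

```text
clock: 45.72
ee_pos: [0.504, -0.3293, 0.2654]
ee_rot: [0.653, 0.281, -0.641, 0.29]
ft_force: [-0.1, 0.7, 0.2]
width: 0.0753
```

Emit:
jog_arm(motion="0 0.03 -0.9 0.1 -0.65 0 0.6; 0 0.03 -0.9 0.1 -0.65 0 0.6; 0 0.03 -0.9 0.1 -0.65 0 0.6; 0 0.03 -0.5 0.1 -0.5 0 0.6; 0 0 0 0 0 0 0.6")

```text
clock: 46.35
ee_pos: [0.5293, -0.4818, 0.2627]
ee_rot: [-0.697, -0.086, 0.706, -0.092]
ft_force: [-0.7, 0.8, -0.5]
width: 0.0752
```

```bash
cat >> h.py <<'E'
def tubs(tag):
    for n in('top','scene'):
        im,d=snap(n,tag+n); W=cloud(n,d)
        b=(im.max(2)<60)&(W[...,0]>.33)&(W[...,0]<.62)&(W[...,1]>-.56)&(W[...,1]<-.25)&(W[...,2]>.043)&(W[...,2]<.056)
        k,l,st,cc=cv2.connectedComponentsWithStats(b.astype(np.uint8))
        for i in range(1,k):
            if st[i,4]>60: P=W[l==i]; print(n,st[i,4],P.mean(0).round(4),cv2.minAreaRect(P[:,:2].astype(np.float32)*1000))
E
python3 - <<'E'
from h import *
tubs('m'); rel([.527,-.455,.13],[0,0,-1],tubaxes(16.5)[1])
E
```

```text
top 92 [ 0.5529 -0.45    0.0494] ((553.5186157226562, -447.4947814941406), (17.413177490234375, 50.16559982299805), 2.5597305297851562)
scene 337 [ 0.4209 -0.4056  0.0498] ((420.2695007324219, -408.3521728515625), (50.497737884521484, 66.87938690185547), 76.79112243652344)
scene 376 [ 0.5285 -0.4518  0.0499] ((527.75830078125, -452.7450256347656), (74.73345947265625, 51.675071716308594), 16.02778434753418)
turn [ -0.08  -0.08 -17.82] | 17.82 shift [-0.04  0.41 -2.22] j [-0.01  0.68  1.09  1.48 -0.6   1.35 -0.19]
turn [ 0.05 -0.05  0.18] | 0.2 shift [-0.04  0.41 -2.22] j [-0.01  0.68  1.09  1.48 -0.6   1.35 -0.19]
```

Emit:
jog_arm(motion="0.05 -0.05 0.18 -0.04 0.41 -0.5 0.6; 0 0 0 0 0 -0.85 0.6; 0 0 0 0 0 -0.85 0.6; 0 0 0 0 0 0 0.6")

```text
clock: 46.95
ee_pos: [0.5293, -0.4486, 0.1301]
ee_rot: [0.701, 0.105, -0.698, 0.105]
ft_force: [0.2, 0.1, 0.6]
width: 0.0752
```

```bash
python3 - <<'E'
from h import *
tubs('n'); rel([.527,-.4545,.012],[0,0,-1],tubaxes(16.5)[1])
E
```

```text
scene 335 [ 0.4209 -0.4056  0.0496] ((420.5370178222656, -407.310302734375), (50.71781921386719, 67.03338623046875), 76.00967407226562)
scene 356 [ 0.529  -0.4528  0.0498] ((528.8290405273438, -454.640380859375), (70.0587387084961, 52.58993911743164), 15.067680358886719)
turn [-0.08  0.02 17.95] | 17.95 shift [-0.06 -0.05 -2.04] j [-0.02  0.74  1.    1.66 -0.69  1.12 -0.1 ]
turn [ 0.02  0.05 -0.05] | 0.07 shift [-0.06 -0.05 -2.04] j [-0.02  0.74  1.    1.66 -0.69  1.12 -0.1 ]
```

Emit:
jog_arm(motion="0.02 0.05 -0.05 -0.04 -0.07 -0.7 0.6; 0 0 0 0 0 -0.7 0.6; 0 0 0 0 0 -0.5 0.6; 0 0 0 0 0 0 0.6")

```text
clock: 47.55
ee_pos: [0.5335, -0.4589, 0.0296]
ee_rot: [0.703, 0.1, -0.696, 0.106]
ft_force: [-0.9, -0.3, -0.9]
width: 0.0751
```

```bash
python3 - <<'E'
from h import *
s=ctrl.get_state(); print(s['ee_pos'],s['ft_force']); rel([.527,-.4545,.012],[0,0,-1],tubaxes(16.5)[1])
E
```

```text
[ 0.53353821 -0.45886984  0.02963692] [-0.92514144 -0.32701483 -0.87076312]
turn [-0.11  0.06 17.97] | 17.97 shift [-0.11  0.07 -0.29] j [ 0.04  0.85  0.9   1.71 -0.8   0.97 -0.03]
turn [ 0.04  0.07 -0.03] | 0.08 shift [-0.11  0.07 -0.29] j [ 0.04  0.85  0.9   1.71 -0.8   0.97 -0.03]
```

Close and lift.

Emit:
jog_arm(motion="0 0.06 0 -0.11 0.07 -0.27 0.6; 0 0 0 0 0 0 -1; 0 0 0 0 0 0 -1; 0 0 0 0 0 0 -1; 0 0 0 0 0 0 -1")

```text
clock: 48.18
ee_pos: [0.5292, -0.4563, 0.0189]
ee_rot: [0.701, 0.099, -0.698, 0.108]
ft_force: [-0.2, -1.0, -1.1]
width: 0.0459
```

Emit:
jog_arm(motion="0 0 0 0 0 0 -1; 0 0 0 0 0 0.3 -1; 0 0 0 0 0 0.8 -1; 0 0 0 0 0 0.9 -1; 0 0 0 0 0 0.9 -1")

```text
clock: 48.8
ee_pos: [0.5267, -0.4551, 0.1973]
ee_rot: [-0.7, -0.1, 0.7, -0.106]
ft_force: [0.9, -0.7, -2.2]
width: 0.0456
```

```bash
python3 - <<'E'
from h import *
s=ctrl.get_state(); print(s['width'])
rel(DC-DX*.012-DY*.055+DN*.10,-DN,DY)
E
```

```text
0.04560440547951636
turn [-2.88 -0.45 16.46] | 16.72 shift [-1.64  4.78 -0.75] j [-0.05  0.69  1.06  1.61 -0.63  1.22 -0.14]
turn [ 0.41 -1.98 -1.27] | 2.38 shift [-1.64  4.78 -0.75] j [-0.05  0.69  1.06  1.61 -0.63  1.22 -0.14]
```

Emit:
jog_arm(motion="0 0 0 -0.1 0.6 0.2 -1; 0.07 -0.33 -0.21 -0.3 0.85 0 -1; 0.07 -0.33 -0.21 -0.3 0.85 0 -1; 0.07 -0.33 -0.21 -0.3 0.85 0 -1; 0.07 -0.33 -0.21 -0.3 0.85 0 -1")

```text
clock: 49.42
ee_pos: [0.4554, -0.2594, 0.2236]
ee_rot: [0.763, 0.053, -0.642, 0.059]
ft_force: [-1.6, -0.0, 0.5]
width: 0.0462
```

Emit:
jog_arm(motion="0.07 -0.33 -0.21 -0.3 0.7 -0.2 -1; 0.06 -0.33 -0.2 -0.1 0.4 -0.3 -1; 0 0 0 0 0 0 -1")

```text
clock: 49.8
ee_pos: [0.4336, -0.2063, 0.1939]
ee_rot: [0.791, 0.038, -0.61, 0.028]
ft_force: [-0.3, 0.4, -0.9]
width: 0.0458
```

```bash
python3 - <<'E'
from h import *
rel(DC-DX*.012-DY*.055+DN*.06,-DN,DY)
E
```

```text
turn [-5.32 -0.44 17.04] | 17.85 shift [ 0.14  0.65 -1.32] j [-0.71 -0.12  1.09  2.24 -0.01  0.73 -1.09]
turn [ 0.03 -0.53 -0.16] | 0.56 shift [ 0.14  0.65 -1.32] j [-0.71 -0.12  1.09  2.24 -0.01  0.73 -1.09]
```

Emit:
jog_arm(motion="0 -0.25 -0.08 0.1 0.4 0 -1; 0 -0.25 -0.08 0.04 0.25 -0.2 -1; 0 0 0 0 0 -0.4 -1; 0 0 0 0 0 0 -1")

```text
clock: 50.3
ee_pos: [0.4436, -0.1698, 0.1603]
ee_rot: [0.819, 0.024, -0.573, 0.019]
ft_force: [0.2, 0.0, -0.9]
width: 0.0461
```

```bash
python3 - <<'E'
from h import *
p=ctrl.get_state()['ee_pos']-DC; print('deck coords',p@DX,p@DY,p@DN)
rel(DC-DX*.012-DY*.055+DN*.030,-DN,DY)
snap('scene','o')
im=cv2.imread('pics/o.png'); cv2.imwrite('pics/c8.png',cv2.resize(im[100:330,180:460],(800,657))[:600])
E
```

```text
deck coords 0.00506668558825608 -0.057379311344597936 0.102305629646026
turn [  6.15   0.36 -16.89] | 17.98 shift [ 0.14  0.05 -1.23] j [-0.74 -0.13  1.04  2.36 -0.02  0.52 -1.18]
turn [ 0.02 -0.    0.03] | 0.04 shift [ 0.14  0.05 -1.23] j [-0.74 -0.13  1.04  2.36 -0.02  0.52 -1.18]
```

View pics/c8.png

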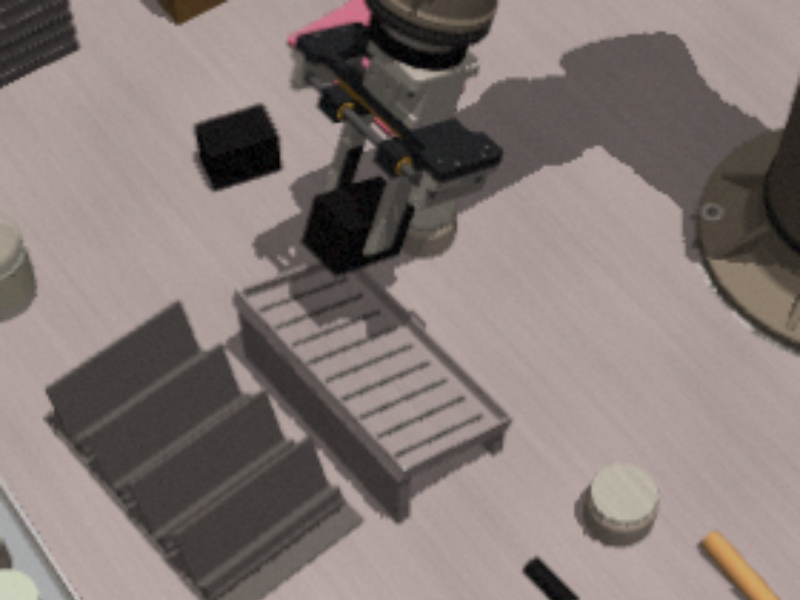

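Emit:
jog_arm(motion="0 0 0 0.12 0.01 -0.4 -1; 0 0 0 0.13 0.01 -0.4 -1; 0 0 0 0.1 0.01 -0.25 -1; 0 0 0 0 0 0 -1")

```text
clock: 50.85
ee_pos: [0.4625, -0.1614, 0.1147]
ee_rot: [0.817, 0.033, -0.576, 0.017]
ft_force: [-0.3, -0.3, -1.9]
width: 0.0457
```

```bash
cat >> h.py <<'E'
def dk():
    s=ctrl.get_state(); p=s['ee_pos']-DC; print('deck coords',p@DX,p@DY,p@DN,'f',s['ft_force'],s['width']); rel(DC-DX*.005+DY*(p@DY)+DN*.019,-DN,DY)
E
python3 -c "from h import *; dk()"
```

```text
deck coords 0.007670934643578983 -0.05029740770315376 0.0527397580720391 f [-0.30113932 -0.28772842 -1.85059137] 0.04566990589681185
turn [-6.09 -0.52 16.91] | 17.98 shift [-0.01 -0.   -0.6 ] j [-0.67  0.17  1.08  2.38 -0.71  0.48 -0.51]
turn [-0.06 -0.04 -0.04] | 0.08 shift [-0.01 -0.   -0.6 ] j [-0.67  0.17  1.08  2.38 -0.71  0.48 -0.51]
```

Emit:
jog_arm(motion="-0.06 -0.04 -0.04 0.05 -0.02 -0.25 -1; 0 0 0 0.04 0 -0.15 -1; 0 0 0 0 0 0 -1")

```text
clock: 51.22
ee_pos: [0.4701, -0.1635, 0.094]
ee_rot: [0.82, 0.028, -0.571, 0.018]
ft_force: [0.2, -0.7, -0.8]
width: 0.046
```

```bash
python3 -c "from h import *; dk()"
```

```text
deck coords 0.00757833629354602 -0.052917023580537986 0.03077952744794883 f [ 0.20550513 -0.68950206 -0.75794955] 0.04596305996077853
turn [  6.19   0.43 -16.89] | 17.99 shift [-0.13 -0.01 -0.26] j [-0.54  0.23  0.95  2.39 -0.88  0.44 -0.36]
turn [-0.01  0.02  0.  ] | 0.03 shift [-0.13 -0.01 -0.26] j [-0.54  0.23  0.95  2.39 -0.88  0.44 -0.36]
```

Emit:
jog_arm(motion="0 0 0 0 0 -0.1 -1; 0 0 0 0 0 -0.08 -1; 0 0 0 0.01 0 -0.05 -1; 0 0 0 0.01 0 -0.03 -1")

```text
clock: 51.72
ee_pos: [0.4728, -0.1628, 0.0804]
ee_rot: [0.821, 0.029, -0.569, 0.018]
ft_force: [-16.8, 6.5, 38.0]
width: 0.0457
```

```bash
python3 -c "from h import *; dk()"
```

```text
deck coords 0.005485298634935986 -0.05240640368230386 0.017005228527283294 f [-16.79892142   6.49975405  38.01848325] 0.04568936269205733
turn [  6.23   0.46 -16.88] | 18.0 shift [-0.18 -0.01 -0.03] j [-0.44  0.25  0.84  2.39 -0.97  0.41 -0.28]
turn [-0.03  0.05 -0.  ] | 0.06 shift [-0.18 -0.01 -0.03] j [-0.44  0.25  0.84  2.39 -0.97  0.41 -0.28]
```

Emit:
jog_arm(motion="0 0 0 0 0 0.03 0.4; 0 0 0 0 0 0 0.4; 0 0 0 0 0 0 0.4; 0 0 0 -0.18 0 0.5 0.4; 0 0 0 -0.2 0 0.6 0.4")

```text
clock: 52.35
ee_pos: [0.4549, -0.1598, 0.1311]
ee_rot: [0.82, 0.031, -0.571, 0.017]
ft_force: [-1.2, 0.5, 0.9]
width: 0.0661
```

Emit:
jog_arm(motion="0 0 0 -0.1 0 0.8 0.4; 0 0.5 0 0.1 -0.4 0.8 0.4; 0 0.5 0 0.2 -0.8 0 0.6; 0 0.5 0 0.2 -0.8 0 0.6; 0 0.4 0 0.2 -0.8 0 0.6")

```text
clock: 52.98
ee_pos: [0.4796, -0.2805, 0.202]
ee_rot: [0.727, 0.045, -0.685, 0.005]
ft_force: [0.7, 0.5, 2.6]
width: 0.075
```

```bash
python3 - <<'E'
from h import *
s=ctrl.get_state(); print(s['joints'].round(2),s['ee_pos'])
tubs('p')
im=cv2.imread('pics/pscene.png'); W=cloud('scene',np.load('pics/pscene.npy'))
p=W-DC; D=np.stack([p@DX,p@DY,p@DN],-1); b=(im.max(2)<60)&(abs(D[...,0])<.08)&(abs(D[...,1])<.12)&(D[...,2]>.03)&(D[...,2]<.07)
P=D[b]; T=P[abs(P[:,2]-np.percentile(P[:,2],85))<.006]; print('tub on deck top',T.mean(0),cv2.minAreaRect(T[:,:2].astype(np.float32)*1000), np.linalg.lstsq(np.c_[T[:,:2],np.ones(len(T))],T[:,2],rcond=None)[0])
rel([.419,-.408,.13],[0,0,-1],tubaxes(-13.5)[1])
E
```

```text
[-0.39  0.39  1.09  1.94 -0.49  1.06 -0.58] [ 0.4795811  -0.28052027  0.20204821]
scene 226 [ 0.431  -0.4092  0.0497] ((428.51470947265625, -410.053955078125), (47.49982833862305, 50.65666580200195), 77.94728088378906)
tub on deck top [ 0.0066232  -0.05005115  0.04855831] ((4.774456024169922, -51.243011474609375), (73.55513000488281, 49.15458679199219), 0.32363227009773254) [-0.00587318  0.01020519  0.04910799]
turn [-0.51 -0.37 16.28] | 16.29 shift [-0.99 -2.04 -1.18] j [-0.38  0.39  1.09  1.93 -0.49  1.06 -0.58]
turn [-0.26  0.35 -1.71] | 1.77 shift [-0.99 -2.04 -1.18] j [-0.38  0.39  1.09  1.93 -0.49  1.06 -0.58]
```

Emit:
jog_arm(motion="-0.1 0.15 -0.6 -0.3 -0.7 0 0.6; -0.1 0.15 -0.6 -0.35 -0.7 -0.3 0.6; 0 0.05 -0.5 -0.34 -0.64 -0.5 0.6; 0 0 0 0 0 -0.2 0.6; 0 0 0 0 0 0 0.6")

```text
clock: 53.7
ee_pos: [0.4173, -0.4109, 0.138]
ee_rot: [-0.7, 0.082, 0.703, 0.089]
ft_force: [-0.4, -0.2, -0.7]
width: 0.0751
```

```bash
python3 - <<'E'
from h import *
tubs('q')
rel([.419,-.408,.013],[0,0,-1],tubaxes(-13.5)[1])
E
```

```text
top 180 [ 0.4128 -0.3935  0.0489] ((419.54058837890625, -404.24578857421875), (39.655418395996094, 69.25227355957031), 79.02759552001953)
scene 345 [ 0.4212 -0.4066  0.0496] ((419.3206787109375, -407.544677734375), (51.3542594909668, 68.42756652832031), 78.08448791503906)
turn [ -0.02   0.08 -17.97] | 17.97 shift [ 0.02  0.05 -2.1 ] j [-0.09  0.58  1.06  1.91 -0.6   1.02 -0.58]
turn [-0.05 -0.01  0.03] | 0.06 shift [ 0.02  0.05 -2.1 ] j [-0.09  0.58  1.06  1.91 -0.6   1.02 -0.58]
```

Emit:
jog_arm(motion="-0.05 0 0.03 0.02 0.05 -0.7 0.6; 0 0 0 0 0 -0.7 0.6; 0 0 0 0 0 -0.5 0.6; 0 0 0 0 0 0 0.6")

```text
clock: 54.3
ee_pos: [0.4253, -0.405, 0.0264]
ee_rot: [0.705, -0.08, -0.7, -0.079]
ft_force: [0.0, -0.0, 0.5]
width: 0.0756
```

```bash
python3 - <<'E'
from h import *
rel([.419,-.408,.018],[0,0,-1],tubaxes(-12.5)[1])
E
```

```text
turn [ 5.000e-02 -1.000e-02 -1.796e+01] | 17.96 shift [-0.1  -0.05 -0.14] j [ 0.01  0.7   0.89  1.98 -0.76  0.82 -0.47]
turn [0.01 0.03 0.04] | 0.06 shift [-0.1  -0.05 -0.14] j [ 0.01  0.7   0.89  1.98 -0.76  0.82 -0.47]
```

Emit:
jog_arm(motion="0 0 0.04 -0.1 -0.05 -0.14 0.6; 0 0 0 0 0 0 -1; 0 0 0 0 0 0 -1; 0 0 0 0 0 0 -1; 0 0 0 0 0 0 -1")

```text
clock: 54.92
ee_pos: [0.4215, -0.409, 0.022]
ee_rot: [0.707, -0.077, -0.699, -0.075]
ft_force: [0.8, -0.0, -1.6]
width: 0.0458
```

Emit:
jog_arm(motion="0 0 0 0 0 0 -1; 0 0 0 0 0 0.3 -1; 0 0 0 0 0 0.8 -1; 0 0 0 0 0 0.9 -1; 0 0 0 0 0 0.9 -1")

```text
clock: 55.55
ee_pos: [0.4186, -0.4079, 0.2009]
ee_rot: [0.705, -0.078, -0.701, -0.077]
ft_force: [1.3, 0.4, -1.2]
width: 0.046
```

```bash
python3 - <<'E'
from h import *
s=ctrl.get_state(); print(s['width'])
rel(DC+DY*.055+DN*.10,-DN,DY)
E
```

```text
0.045992773541952976
turn [  2.92  -0.23 -16.13] | 16.39 shift [ 0.22  5.83 -0.74] j [-0.17  0.5   1.14  1.86 -0.51  1.11 -0.63]
turn [-0.15 -1.98  1.62] | 2.56 shift [ 0.22  5.83 -0.74] j [-0.17  0.5   1.14  1.86 -0.51  1.11 -0.63]
```

Emit:
jog_arm(motion="0 0 0.2 0.1 0.75 0.2 -1; 0 0 0.2 0.1 0.8 0 -1; 0 -0.2 0.2 0.05 0.8 0 -1; 0 -0.3 0.2 0 0.8 0 -1; 0 -0.3 0.2 0 0.8 0 -1")

```text
clock: 56.18
ee_pos: [0.4273, -0.2149, 0.2196]
ee_rot: [0.736, -0.03, -0.676, -0.031]
ft_force: [-0.3, 0.5, -2.2]
width: 0.0458
```

Emit:
jog_arm(motion="-0.05 -0.3 0.2 0 0.8 0 -1; -0.05 -0.3 0.2 0 0.8 0 -1; -0.05 -0.3 0.2 0 0.6 0 -1; 0 -0.3 0 0 0.2 -0.2 -1; 0 0 0 0 0 0 -1")

```text
clock: 56.8
ee_pos: [0.4244, -0.0847, 0.2093]
ee_rot: [0.797, 0.003, -0.603, 0.004]
ft_force: [0.6, -0.4, 0.0]
width: 0.046
```

```bash
python3 - <<'E'
from h import *
dk(); rel(DC+DY*.055+DN*.10,-DN,DY)
E
```

```text
deck coords 0.00918203596507286 0.028761557848626027 0.1529466961094888 f [ 0.56585904 -0.40588331  0.0193426 ] 0.045978467586723276
turn [  5.44   0.19 -16.83] | 17.69 shift [ 0.54  0.04 -2.18] j [-0.82 -0.32  0.74  2.33  0.33  0.79 -1.84]
turn [ 0.03 -0.43  0.33] | 0.54 shift [ 0.54  0.04 -2.18] j [-0.82 -0.32  0.74  2.33  0.33  0.79 -1.84]
turn [  5.44   0.19 -16.83] | 17.69 shift [ 0.13  0.45 -0.88] j [-0.82 -0.32  0.74  2.33  0.33  0.79 -1.84]
turn [ 0.03 -0.43  0.33] | 0.54 shift [ 0.13  0.45 -0.88] j [-0.82 -0.32  0.74  2.33  0.33  0.79 -1.84]
```

Emit:
jog_arm(motion="0 -0.15 0.15 0.1 0.25 -0.1 -1; 0 -0.15 0.15 0.05 0.2 -0.2 -1; 0 -0.13 0.03 0 0 -0.3 -1; 0 0 0 0 0 0 -1")

```text
clock: 57.3
ee_pos: [0.4356, -0.0615, 0.1755]
ee_rot: [0.819, 0.024, -0.573, 0.019]
ft_force: [-0.5, -0.7, -0.3]
width: 0.0457
```

```bash
python3 - <<'E'
from h import *
dk(); rel(DC+DY*.055+DN*.05,-DN,DY)
E
```

```text
deck coords 0.009607850224673855 0.05120349821621397 0.11674160037182886 f [-0.45245171 -0.66665147 -0.26196639] 0.045741408037733175
turn [  6.16   0.35 -16.88] | 17.97 shift [ 0.33  0.02 -1.61] j [-0.84 -0.27  0.75  2.42  0.35  0.6  -1.85]
turn [0.03 0.   0.04] | 0.05 shift [ 0.33  0.02 -1.61] j [-0.84 -0.27  0.75  2.42  0.35  0.6  -1.85]
turn [  6.16   0.35 -16.88] | 17.97 shift [ 0.23  0.08 -1.1 ] j [-0.84 -0.27  0.75  2.42  0.35  0.6  -1.85]
turn [0.03 0.   0.04] | 0.05 shift [ 0.23  0.08 -1.1 ] j [-0.84 -0.27  0.75  2.42  0.35  0.6  -1.85]
```

Emit:
jog_arm(motion="0 0 0 0.15 0.02 -0.35 -1; 0 0 0 0.14 0.01 -0.35 -1; 0 0 0 0.12 0 -0.3 -1; 0 0 0 0 0 0 -1")

```text
clock: 57.8
ee_pos: [0.465, -0.0626, 0.1194]
ee_rot: [0.82, 0.021, -0.572, 0.018]
ft_force: [0.2, 0.1, -0.7]
width: 0.0455
```

```bash
python3 - <<'E'
from h import *
dk()
E
```

```text
deck coords 0.017883757861146016 0.048160831417222306 0.054080390458338005 f [ 0.18041276  0.0773147  -0.66810545] 0.045504049235830096
turn [  6.16   0.34 -16.85] | 17.95 shift [-0.16 -0.01 -0.68] j [-1.13 -0.02  1.19  2.44 -0.05  0.36 -1.42]
turn [0.02 0.02 0.07] | 0.07 shift [-0.16 -0.01 -0.68] j [-1.13 -0.02  1.19  2.44 -0.05  0.36 -1.42]
```

Emit:
jog_arm(motion="0 0 0.05 0 0 -0.2 -1; 0 0 0 0 0 -0.15 -1; 0 0 0 0 0 0 -1")

```text
clock: 58.18
ee_pos: [0.4652, -0.0582, 0.1026]
ee_rot: [0.818, 0.029, -0.574, 0.017]
ft_force: [0.1, -0.5, -1.1]
width: 0.0459
```

```bash
python3 - <<'E'
from h import *
dk()
E
```

```text
deck coords 0.012558419545304416 0.05248894197347793 0.038121362052529285 f [ 0.13480773 -0.4581573  -1.05543767] 0.04590840587454819
turn [  6.13   0.46 -16.91] | 18.0 shift [-0.17 -0.01 -0.4 ] j [-0.99  0.1   1.09  2.45 -0.45  0.33 -1.02]
turn [-0.03 -0.02 -0.01] | 0.03 shift [-0.17 -0.01 -0.4 ] j [-0.99  0.1   1.09  2.45 -0.45  0.33 -1.02]
```

Emit:
jog_arm(motion="0 0 0 0.05 0 -0.12 -1; 0 0 0 0.03 0 -0.09 -1; 0 0 0 0.01 0 -0.06 -1")

```text
clock: 58.55
ee_pos: [0.4721, -0.056, 0.0892]
ee_rot: [0.818, 0.032, -0.574, 0.015]
ft_force: [0.2, -0.4, -1.3]
width: 0.0462
```

```bash
python3 - <<'E'
from h import *
dk()
E
```

```text
deck coords 0.014524627436411764 0.054284361992336196 0.02317083683277713 f [ 0.21016011 -0.39429975 -1.31884035] 0.04616013697063894
turn [  6.14   0.53 -16.9 ] | 17.99 shift [-0.28 -0.02 -0.18] j [-0.83  0.15  0.93  2.45 -0.64  0.31 -0.84]
turn [-0.07 -0.01 -0.02] | 0.08 shift [-0.28 -0.02 -0.18] j [-0.83  0.15  0.93  2.45 -0.64  0.31 -0.84]
```

Emit:
jog_arm(motion="-0.05 0 0 0.01 0 -0.05 -1; 0 0 0 0.01 0 -0.05 -1; 0 0 0 0.01 0 -0.04 -1")

```text
clock: 58.92
ee_pos: [0.4754, -0.0553, 0.0835]
ee_rot: [0.819, 0.031, -0.572, 0.016]
ft_force: [-17.4, -1.6, 37.2]
width: 0.0458
```

```bash
python3 - <<'E'
from h import *
dk()
E
```

```text
deck coords 0.015708052267016003 0.05476261393333392 0.01663143750148482 f [-17.4475529   -1.61622253  37.22793016] 0.04584968998126304
turn [  6.17   0.5  -16.9 ] | 18.0 shift [-0.34 -0.02 -0.08] j [-0.78  0.17  0.88  2.45 -0.7   0.3  -0.8 ]
turn [-0.05  0.01 -0.02] | 0.05 shift [-0.34 -0.02 -0.08] j [-0.78  0.17  0.88  2.45 -0.7   0.3  -0.8 ]
```

Emit:
jog_arm(motion="0 0 0 0 0 0.02 0.4; 0 0 0 0 0 0 0.4; 0 0 0 0 0 0 0.4; 0 0 0 -0.15 0 0.45 0.4; 0 0 0 -0.18 0 0.55 0.4")

```text
clock: 59.55
ee_pos: [0.4631, -0.047, 0.1151]
ee_rot: [0.816, 0.04, -0.576, 0.014]
ft_force: [-1.2, 1.4, -0.9]
width: 0.0659
```

Emit:
jog_arm(motion="0 0 0 -0.1 0 0.8 0.4; 0 0.4 0 0.1 0 0.9 0.4; 0 0.4 0 0.3 -0.6 0.5 0.4; 0 0.4 0 0.3 -0.9 0 0.4; 0 0.3 0 0.2 -0.9 0 0.4")

```text
clock: 60.18
ee_pos: [0.4886, -0.1359, 0.218]
ee_rot: [0.733, 0.056, -0.678, 0.002]
ft_force: [-0.6, 0.2, 0.7]
width: 0.0661
```

Emit:
jog_arm(motion="0 0 0 0 -1 0 0.4; 0 0 0 0 -1 0 0.4; 0 0 0 0 -1 0 0.4; 0 0 0 0 -1 0 0.4; 0 0 0 0 0 0 0.4")

```text
clock: 60.8
ee_pos: [0.4881, -0.3613, 0.2164]
ee_rot: [0.73, 0.052, -0.682, 0.004]
ft_force: [-0.5, 0.0, -0.2]
width: 0.0655
```

```bash
python3 - <<'E'
from h import *
for n,im,W in look('z'):
    p=W-DC; D=np.stack([p@DX,p@DY,p@DN],-1)
    for sg in(-1,1):
        b=(im.max(2)<60)&(abs(D[...,0])<.08)&(sg*D[...,1]>0)&(abs(D[...,1])<.12)&(D[...,2]>.043)&(D[...,2]<.056); T=D[b]
        if len(T)>30: print(n,'tub',len(T),T.mean(0),cv2.minAreaRect(T[:,:2].astype(np.float32)*1000), np.linalg.lstsq(np.c_[T[:,:2],np.ones(len(T))],T[:,2],rcond=None)[0])
    Q=rk(W); m=(im.max(2)<60)&(Q[...,1]<-.13)&(Q[...,1]>-.19)&(abs(Q[...,0])<.05)&(Q[...,2]>.09)&(Q[...,2]<.17); print(n,'grip',Q[m].mean(0))
    for i in range(5):
        m=(abs(Q[...,0])<.11)&(abs(Q[...,1]-(i-2)*.046)<.02)&(Q[...,2]>.075)&(Q[...,2]<.117); P=Q[m]; 
        if m.sum()>150: print('  lid slot',i,m.sum(),np.percentile(P[:,0],[1,99]).round(4),np.percentile(P[:,2],98).round(4))
    cv2.imwrite('pics/z_%s.png'%n,im)
cv2.imwrite('pics/c9.png',np.hstack([cv2.resize(cv2.imread('pics/z_scene.png')[150:470,180:500],(400,400)),cv2.resize(cv2.imread('pics/z_top.png')[110:310,100:460],(400,222),).repeat(1,0) if 0 else cv2.copyMakeBorder(cv2.resize(cv2.imread('pics/z_top.png')[110:310,100:460],(400,222)),0,178,0,0,cv2.BORDER_CONSTANT)]))
E
```

```text
tcp [ 0.4881 -0.3613  0.2164] rack -0.054 -0.6782 [-0.5  0.  -0.2]
top tub 618 [ 0.00465435 -0.05085895  0.04928817] ((3.6530380249023438, -50.58153533935547), (46.052303314208984, 69.81159210205078), 88.8193588256836) [-0.0027795  -0.01217326  0.04868199]
top tub 611 [0.01375755 0.05537774 0.04931377] ((12.541593551635742, 55.343177795410156), (69.90025329589844, 45.31209945678711), 0.12186101078987122) [-0.00215397  0.010754    0.04874787]
top grip [-0.00248116 -0.15936747  0.12873148]
  lid slot 1 594 [-0.0848  0.0818] 0.1131
  lid slot 2 640 [-0.0795  0.0854] 0.1134
  lid slot 3 616 [-0.0806  0.0846] 0.1132
  lid slot 4 650 [-0.0803  0.0837] 0.1133
scene tub 409 [ 0.00713179 -0.04956608  0.04831019] ((5.38104248046875, -51.70220947265625), (50.4652099609375, 73.57196044921875), 89.2483901977539) [-0.00884951 -0.00711252  0.04802077]
scene tub 456 [0.01624063 0.05752308 0.04830216] ((12.38123893737793, 56.16770935058594), (75.19231414794922, 48.493961334228516), 0.7165728211402893) [-0.00662626 -0.01315062  0.04916624]
scene grip [ 0.0010353  -0.15853276  0.12850974]
  lid slot 1 572 [-0.0814  0.0842] 0.1134
  lid slot 2 542 [-0.0758  0.0901] 0.1136
  lid slot 3 509 [-0.0785  0.0881] 0.1133
  lid slot 4 484 [-0.0793  0.0878] 0.1139
```

View pics/c9.png

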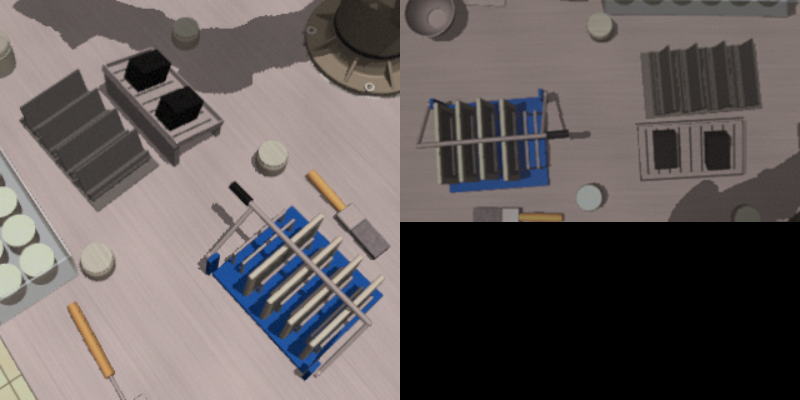

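The last picture shows four lids under the lowered bar, both tubs on the deck, an empty stand and the cups, bottle and brush where they were. I'm handing it in.

```bash
python3 -c "from plant import close_job; print(close_job())"
```

```text
the job is handed in; nothing more can be done
None
```

I handed the job in at about 61 s on the robot's clock; no verdict came back.

- **Bar up:** I swung the bar up until it hit its stop. The wrist force there was about 70 N, under the 120 N limit.
- **Lids:** I moved all four lids from the stand into slots 4, 3, 2 and 1. In both cameras their tops came out level, with the highest points at 113–114 mm, against 110 mm for a seated lid. They stood within about 2 mm of the slot centre line.
- **Bar down:** I pressed the bar down to its stop with about 40 N. The cameras put the grip over the middle of the rack, its centre about 122 mm above the bench.
- **Tubs:** Both stand mouth down on the deck, flat to within about 0.01 rad and inside the lips. One tub had been knocked about 55 mm before I reached it, so I measured it again before picking it up.

**Where the checks disagreed:** the two cameras differ by about 3–4 mm on where the lids sit along their slots. The lid in slot 2 is the least centred, 3 mm off in one view and 7 mm in the other; the rest are within about 5 mm. I left it there because the bar was already down.

Elbow joint 4 came close to its limit (2.45 of 2.46 rad) while I set down the second tub.

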